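# Reload the ratchet feeder tray

## Robot

A 6-joint arm with a two-finger parallel gripper is mounted at the origin on the work surface. World frame = base frame: x ahead of the robot, y to its left, z up, the work surface at z = 0. Lengths are in mm, angles in rad, forces in N, time in s.
With the tool pointing down it reaches from about 300 to 775 mm from the base axis. Payload 14.6 kg.
Tool frame: the origin (TCP) lies at the very end of the fingers, on their centre line; the grasp point (between the pads) lies 19 mm behind it; y points along the fingers, z is the direction in which the jaws open and shut, and the axes are right-handed (so a half turn about y gives the same grasp; the last joint's range is limited). The gripper opens to 94 mm and grips with 3 to 60 N. Pads are 16 mm wide; open, the fingers measure 119 mm over their backs; the gripper's body (75 mm by 177 mm) begins 78 mm behind the grasp point.
Start: joints at [-1.385, 0.3, 1.521, -0, 1.321, -0.067], TCP at [137.557, -532.51, 205.446] pointing down, gripper open.
Joint ranges: [-3.03, 3.03], [-0.79, 2.21], [0.23, 2.52], [-1.04, 4.18], [0, 3.07], [-2.55, 2.55]. Speed limits (rad/s): [2.22, 2.22, 2.57, 3.14, 3.14, 3.14].

## Interface

Orientations are given as [roll, pitch, yaw] about the fixed x, y, z axes, in that order (R = Rz(yaw) Ry(pitch) Rx(roll)).
In Python, from cell import monitor, optics, manip gives the robot as it stands.
- The arm moves only by the shell command python3 -m creep 'ROWS' [FORCE]. ROWS is JSON, a list of rows, each an object of numbers: "tx", "ty", "tz": the shift along the tool's x, y, z scaled (see below); "turn": the turn about the tool's y scaled (see below); "fingers": the finger opening in mm, from 0 to 94. In form: [{"tx": .., "ty": .., "tz": .., "turn": .., "fingers": ..}, ...]. A call has 1 to 20 rows; each row is the pose to reach, as a shift and turn from the pose measured when the call began, along the tool's axes at that moment, turning the shorter way round; what a row does not reach only later rows make up. The controller multiplies each number of a shift by 200 mm and each number of a turn by pi rad. A row lasts 1/10 s, in which the tool goes at most 50 mm and 8.59 degrees, less where a joint would pass 70% of its speed; a pose out of reach is approached as far as the arm can. A call with a number of a shift or a turn outside -1 to 1 is refused whole. A call with a gripper value outside its range is refused whole. The fingers move at their own pace and stop on an object; FORCE is the grip in N (left out, the last holds). Time passes only in rows, so rows that repeat a pose let the fingers close. It gives the time, the measured TCP pose, the force and the opening at its end, in the units of the state.
- monitor.read_state(): the state, without advancing time (a new reading comes with each control period).
- optics.camera(name): name is "scene" or "top" or "wrist"; returns a dict with "frame" (400x640x3 uint8, red, green, blue), "range_z" (400x640 float32, mm along the optical axis (not along the pixel's ray), 0 where there is no reading), "fx", "fy", "cx", "cy" (pixels), "R" (3x3) and "t" (3): a world point X has camera coordinates R X + t; the wrist camera has in their place "mount" (4x4, takes a point from camera to tool coordinates, whose origin is the TCP and whose axes are the tool frame's). Camera axes: x right, y down, z forward; pixel columns grow to the right and rows downward; lengths in mm; the calibration is good to about 2 mm. A picture is of the moment at which its call begins: read the wrist's pose just before it.
- manip.sign_off(): hands the job in, once; it reports no verdict.
The state is a dict: "clock": time; "joints": joint angles; "qd": joint speeds; "effort": joint torques, N m; "eef_pos": TCP position; "eef_rot": TCP orientation; "wrist_force": force on the tool from outside, world axes, zero at the start; "moment": the same for the moment, N m; "finger_gap": finger opening in mm.
Only numpy, scipy, OpenCV 4.12 (cv2) and the standard library are available. Lean on these libraries where they do the work, as an engineer would, in place of code of your own. Each camera call takes 0.05 s, during which the arm holds its last target.

## Task

The bird-feeder tray stands out on its ratchet slide: flip the yellow-knobbed pawl lever over to release it, slide the tray by its black grip all the way in to its stop, move the empty teak holder from the tray into the steel tub, and set every fresh seed cake upright and flat on the tray floor, side by side. Only then flip the pawl back down onto the rack and push the tray out, so that it clicks over the teeth, until its red pointer lines up with the orange marker. Let go of everything and leave the bowl, the cup and the scoop where they are.

Things in the scene. Friction and masses are not known exactly. Their poses are not given: they have to be found in the camera images.
- bed: fixed aluminium slide bed, 205 x 420 mm, 18 mm thick, holding tray, pawl and marker. Origin on the work surface; own y is the track direction: +y is OUT (to the robot's left), -y is IN; own x points away from the robot. It reaches from x -95 to +110 mm and y -240 to +180 mm; a low stop bar lies across its -y end
- tray (a joint): position of the sliding teak tray along the bed's +y, m: 0 = fully in against its stop, 0.14 = fully out. It slides with about 2.5 N of friction and stays where it is left; with the pawl down it moves out freely (the pawl clicks over teeth 18 mm apart) but not in (at most to the next tooth)
- tray_in (a point): centre of the tray's inner floor (30 mm above the work surface), axes as the bed. Inside 100 mm (x) x 180 mm (y), rim 18 mm high. Room for three cakes side by side along y, 58 mm apart, each with its fin along x. The steel rack runs along the outside of the tray's -x side
- tray_grip (a point): top centre of the tray's black upright grip fin, 76 mm above the work surface; fin 44 mm along x, 14 mm thick along y, 40 mm tall, free all round, standing on a ledge (top 36 mm above the work surface) at the tray's -y end, 128 mm from tray_in; 26 mm clear to the tray rim
- tray_pointer (a point): tip of the red pointer on the tray's far (+x) side, at the tray's middle, axes as the bed
- pawl (a joint): pawl angle, rad, about the bed's x axis: about 0 to 0.2 = down on the rack (tray locked against moving in; the knob leans to +y); 1.15 = flipped over against its stop, released (the knob leans to -y). It is over-centre by weight: past about 0.6 it falls over by itself and stays; needs about 1 N at the knob. The knob first rises 11 mm as it swings, so a grippy fingertip pushing it sideways should rise a little too, or it may bind
- pawl_knob (a point): centre of the yellow ball knob, 22 mm in diameter, at the end of the 10 mm thick pawl lever, 68 mm from the hinge. Pawl down, it is 37 mm to +y of the hinge and 57 mm above it; released, as far to -y and as high
- pawl_hinge (a point): pawl hinge axis (along the bed's x), 64 mm above the work surface; the lever swings in the vertical plane along the bed's y through this point, just outside the tray's -x side; a grey post up to 75 mm high stands 17 to 35 mm to -x of it
- mark: orange marker clip on the bed's far edge, 24 x 16 x 30 mm, fixed, own y along the track; the tray is right when tray_pointer and this origin have the same place along y
- holder: empty teak cake holder lying in the tray at the start: plate 70 x 46 x 10 mm with the same grip fin as the cakes on it (40 x 14 x 28 mm, along own x, 38 mm overall). Origin: centre of its underside; about 0.07 kg
- tub: open steel tub, fixed, 130 x 160 mm (own x, y), 40 mm high, walls 3 mm. Origin: centre of its underside, on the work surface; inner floor 3 mm up
- cake1: seed cake: speckled tan block 70 x 46 x 30 mm (own x, y, z) with a teak grip fin standing on its top, 40 mm along own x, 14 mm thick along own y, 28 mm tall (58 mm overall); about 0.16 kg. Origin: centre of its underside. Two or three of the four cakes are present
- cake2: seed cake: speckled tan block 70 x 46 x 30 mm (own x, y, z) with a teak grip fin standing on its top, 40 mm along own x, 14 mm thick along own y, 28 mm tall (58 mm overall); about 0.16 kg. Origin: centre of its underside. Two or three of the four cakes are present
- cake3: seed cake: speckled tan block 70 x 46 x 30 mm (own x, y, z) with a teak grip fin standing on its top, 40 mm along own x, 14 mm thick along own y, 28 mm tall (58 mm overall); about 0.16 kg. Origin: centre of its underside. Two or three of the four cakes are present
- cake4: seed cake: speckled tan block 70 x 46 x 30 mm (own x, y, z) with a teak grip fin standing on its top, 40 mm along own x, 14 mm thick along own y, 28 mm tall (58 mm overall); about 0.16 kg. Origin: centre of its underside. Two or three of the four cakes are present
- bowl: white ceramic bowl, 130 mm wide, 55 mm high; bystander. Origin: centre of its underside
- cup: red plastic cup, 76 mm wide, 95 mm high; bystander. Origin: centre of its underside
- scoop: clear acrylic scoop, 90 x 70 x 35 mm with a 95 mm handle to own -x; bystander. Origin: under the centre of its pan
Things that resemble listed ones, but are neither listed nor needed, are in the scene too. Leave any pink or turquoise look-alike of the cake1 alone.

How it is judged (in metres and radians):
On the way, in this order (a step that is already met when the one before it is completed fails the run):
1. the pawl is flipped over to its released side (value of joint pawl above 0.95 rad), for 0.3 s.
2. the tray is slid fully in to its stop (value of joint tray below 0.006 m), for 0.3 s.
3. with the tray in, the empty holder lies in the tub and every cake stands flat in the tray, let go (value of joint tray below 0.015 m and x of holder in the frame of tub between -0.06 and 0.06 m and y of holder in the frame of tub between -0.075 and 0.075 m and height (world z) of holder below 0.03 m and contact force between the fingers and holder below 0.05 N and x of cake1 in the frame of tray_in between -0.05 and 0.05 m and y of cake1 in the frame of tray_in between -0.09 and 0.09 m and z of cake1 in the frame of tray_in between -0.008 and 0.01 m and angle between each of cake1, cake2, cake3, cake4's own z axis and vertical below 0.15 rad and x of cake2 in the frame of tray_in between -0.05 and 0.05 m and y of cake2 in the frame of tray_in between -0.09 and 0.09 m and z of cake2 in the frame of tray_in between -0.008 and 0.01 m and x of cake3 in the frame of tray_in between -0.05 and 0.05 m and y of cake3 in the frame of tray_in between -0.09 and 0.09 m and z of cake3 in the frame of tray_in between -0.008 and 0.01 m and x of cake4 in the frame of tray_in between -0.05 and 0.05 m and y of cake4 in the frame of tray_in between -0.09 and 0.09 m and z of cake4 in the frame of tray_in between -0.008 and 0.01 m and contact force between the fingers and cake1 below 0.05 N and contact force between the fingers and cake2 below 0.05 N and contact force between the fingers and cake3 below 0.05 N and contact force between the fingers and cake4 below 0.05 N), for 0.3 s.
4. with the tray still in, the pawl is flipped back down onto the rack (value of joint pawl below 0.35 rad and value of joint tray below 0.02 m), for 0.3 s.
5. the tray is pushed out until its pointer is at the marker, pawl down (y of tray_pointer in the frame of mark between -0.007 and 0.007 m and value of joint pawl below 0.35 rad), for 0.3 s.
At the end, for the whole second after the job is handed in: The tray's red pointer is within 7 mm of the orange marker along the track and the tray is at rest; the pawl is down on the rack (below 0.35 rad); every cake present stands flat (within 0.15 rad) on the tray floor inside its rim; the holder lies in the tub; nothing is held (all of step 5 and x of holder in the frame of tub between -0.06 and 0.06 m and y of holder in the frame of tub between -0.075 and 0.075 m and height (world z) of holder below 0.03 m and contact force between the fingers and holder below 0.05 N and x of cake1 in the frame of tray_in between -0.05 and 0.05 m and y of cake1 in the frame of tray_in between -0.09 and 0.09 m and z of cake1 in the frame of tray_in between -0.008 and 0.01 m and angle between each of cake1, cake2, cake3, cake4's own z axis and vertical below 0.15 rad and x of cake2 in the frame of tray_in between -0.05 and 0.05 m and y of cake2 in the frame of tray_in between -0.09 and 0.09 m and z of cake2 in the frame of tray_in between -0.008 and 0.01 m and x of cake3 in the frame of tray_in between -0.05 and 0.05 m and y of cake3 in the frame of tray_in between -0.09 and 0.09 m and z of cake3 in the frame of tray_in between -0.008 and 0.01 m and x of cake4 in the frame of tray_in between -0.05 and 0.05 m and y of cake4 in the frame of tray_in between -0.09 and 0.09 m and z of cake4 in the frame of tray_in between -0.008 and 0.01 m and velocity of joint tray between -0.005 and 0.005 m/s); the robot touches nothing.
It fails at once if the bowl is pushed more than 30 mm or tipped over (distance of bowl from where it was at the start of the episode above 0.03 m or angle between bowl's own z axis and vertical above 0.4 rad).
It fails at once if the cup is pushed more than 30 mm or tipped over (distance of cup from where it was at the start of the episode above 0.03 m or angle between cup's own z axis and vertical above 0.4 rad).
It fails at once if the scoop is pushed more than 30 mm or tipped over (distance of scoop from where it was at the start of the episode above 0.03 m or angle between scoop's own z axis and vertical above 0.4 rad).
Of cake1, cake2, cake3, cake4 only 2 to 3 are there at a start; the rules pass over those that are not, and their reading is None.
At some moment in a run one of cake1, cake2, cake3, cake4 may be knocked a few centimetres aside while the robot is not near it.
It also fails if it takes over 200 s, if anything falls off the work surface, if the arm or the gripper's body presses on something with over 40 N, if the wrist force passes 120 N, or if a joint passes its speed limit or range.

## Working session

There is one attempt and no reset: what is moved stays moved. The work goes in short steps, Python scripts to look and compute and a shell command to move; the robot and the scene stay as the last step left them, time stands still between calls to the robot, and variables do not carry over. Pictures are saved under pics/ and viewed, and the job is handed in when it is done.

```bash
ls; mkdir -p pics; cat > h.py <<'E'
import sys; sys.path.insert(0,'.')
import numpy as np, cv2
from cell import monitor, optics, manip
def save(n,img): cv2.imwrite('pics/'+n+'.png', img[:,:,::-1])
def ray(c,u,v,z):
    R=np.array(c['R']);t=np.array(c['t'])
    d=R.T@np.array([(u-c['cx'])/c['fx'],(v-c['cy'])/c['fy'],1]); o=-R.T@t
    return o+d*(z-o[2])/d[2]
def cloud(c):
    z=c['range_z'].astype(float); v,u=np.mgrid[:z.shape[0],:z.shape[1]]
    P=np.stack([(u-c['cx'])/c['fx']*z,(v-c['cy'])/c['fy']*z,z],-1)
    W=(P-np.array(c['t']))@np.array(c['R']); W[z<=0]=np.nan
    return W
def proj(c,X):
    p=np.array(c['R'])@np.array(X)+np.array(c['t']); return c['fx']*p[0]/p[2]+c['cx'],c['fy']*p[1]/p[2]+c['cy']
E
python3 - <<'E'
from h import *
print(monitor.read_state())
for n in ['scene','top','wrist']:
    c=optics.camera(n); save(n+'0',c['frame']); print(n,c['fx'],c['cx'],c['cy'], c.get('R'),c.get('t'),c.get('mount'))
E
```

```text
pics
{'clock': 0.0, 'joints': array([-1.38460488e+00,  3.00489113e-01,  1.52159098e+00,  1.45365677e-05,
        1.32071079e+00, -6.66052390e-02]), 'qd': array([ 0.00086645,  0.00167462, -0.00219796,  0.00013739, -0.00080196,
       -0.00092971]), 'effort': array([ 2.50374520e-03, -5.31799436e+01, -3.52736700e+01,  7.08993548e-02,
        2.43677414e-02, -7.89369074e-05]), 'eef_pos': array([ 137.50992532, -532.25348681,  204.87226614]), 'eef_rot': array([-1.57199096e+00,  9.37983233e-05, -2.88879963e+00]), 'wrist_force': array([-0.15361009,  0.29114485,  0.25640478]), 'moment': array([ 0.01031635,  0.00980689, -0.01977159]), 'finger_gap': 93.57791289859547}
scene 461.72270984300707 318.4271669626389 204.28348932969985 [[-0.49748506  0.86746965 -0.00224276]
 [ 0.44498931  0.25297584 -0.85906213]
 [-0.74464296 -0.42836858 -0.51186642]] [ 229.94763033 -148.76357642 1627.66335538] None
top 464.4994265117835 321.62078823011205 203.33594214536114 [[ 0.02392823 -0.999651    0.01119495]
 [-0.98183355 -0.02560722 -0.18800836]
 [ 0.18822942 -0.00649287 -0.98210362]] [  30.02050438  537.75638441 1396.92875441] None
wrist 343.2622224830245 321.37810208725966 199.65994363925248 None None [[-7.33582723e-04  9.64200301e-01  2.65173983e-01 -7.70377496e+01]
 [-5.53999141e-04 -2.65174406e-01  9.64200305e-01 -1.78754365e+02]
 [ 9.99999577e-01  5.60414526e-04  7.28693501e-04 -4.05752268e-01]
 [ 0.00000000e+00  0.00000000e+00  0.00000000e+00  1.00000000e+00]]
```

View pics/scene0.png

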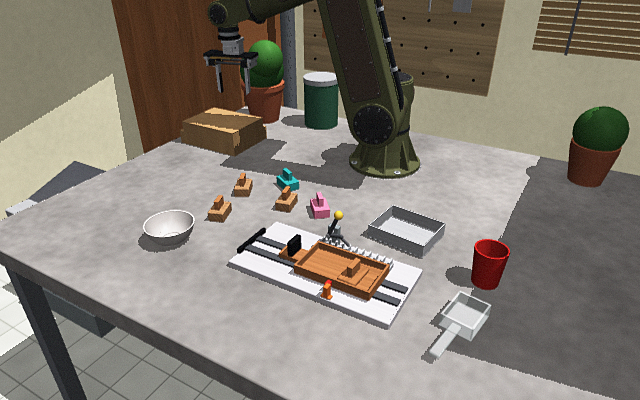

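View pics/top0.png

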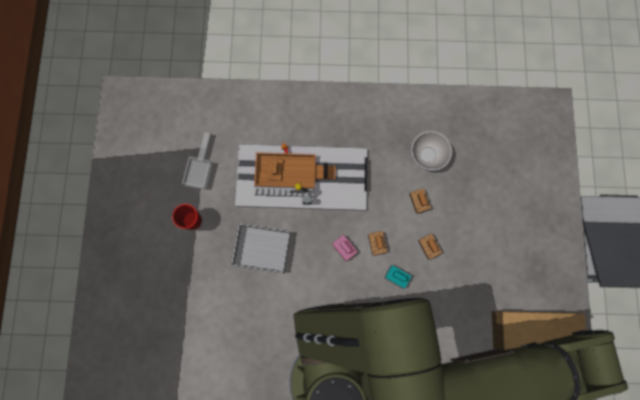

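View pics/wrist0.png

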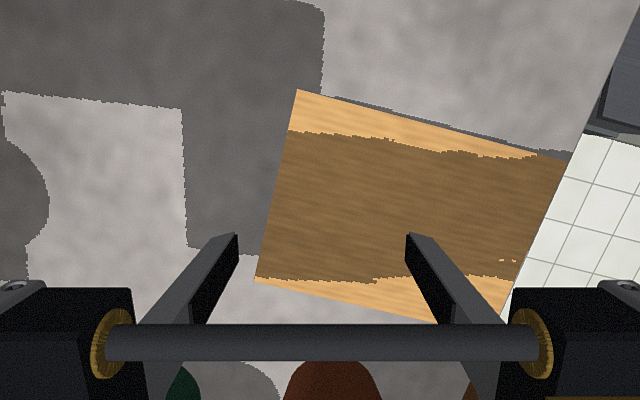

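The scene shows three tan cakes (top view: 421,201; 378,243; 431,246), the pink look-alike (345,247), the turquoise one (399,276), and the holder in the tray (277,170). It also shows the yellow knob (297,187), marker (286,149), tub (264,248), bowl (432,150), cup (187,217) and scoop (200,165). Measuring next.

```bash
python3 - <<'E'
from h import *
for n in ['top','scene']:
    c=optics.camera(n); im=c['frame']; W=cloud(c)
    hsv=cv2.cvtColor(im,cv2.COLOR_RGB2HSV)
    def blobs(name,m,amin=6):
        k,l,st,ce=cv2.connectedComponentsWithStats(m.astype(np.uint8))
        for i in range(1,k):
            if st[i,4]<amin: continue
            w=W[l==i]; w=w[~np.isnan(w[:,0])]
            if len(w)==0: continue
            print(n,name,ce[i].round(1),st[i,4],'med',np.median(w,0).round(0),'lo',np.percentile(w,3,axis=0).round(0),'hi',np.percentile(w,97,axis=0).round(0))
    h,s,v=[hsv[...,i].astype(int) for i in range(3)]
    reg=(W[...,0]>250)&(W[...,0]<900)&(abs(W[...,1])<600)&(W[...,2]<200)
    blobs('yellow',(h>22)&(h<35)&(s>150)&(v>100)&reg,3)
    blobs('red/orange',((h<6)|(h>175))&(s>190)&(v>100)&reg,3)
    blobs('tan',(h>7)&(h<20)&(s>90)&reg,40)
    blobs('pink',(h>150)&(h<175)&(s>60)&reg)
    blobs('turq',(h>80)&(h<100)&(s>90)&reg)
    blobs('black',(v<35)&reg&(W[...,2]>15),6)
    if n=='top':
        save('topc',cv2.resize(im[110:290,220:460],None,fx=3.3,fy=3.3,interpolation=cv2.INTER_CUBIC))
    else: save('scc',cv2.resize(im[155:325,180:460],None,fx=2.8,fy=2.8,interpolation=cv2.INTER_CUBIC))
E
```

```text
top yellow [297.5 186.2] 27 med [571. 117. 137.] lo [562. 109. 130.] hi [577. 124. 143.]
top red/orange [285.7 149.3] 3 med [713. 162.  40.] lo [709. 162.  40.] hi [714. 165.  43.]
top red/orange [184.5 205. ] 4 med [513. 456.  94.] lo [512. 453.  92.] hi [513. 461.  96.]
top red/orange [192.4 219.4] 80 med [475. 445.  40.] lo [446. 418.   0.] hi [508. 468.  98.]
top tan [289.4 170.2] 2201 med [644. 152.  33.] lo [592.  19.  25.] hi [694. 252.  68.]
top tan [419.9 200.4] 306 med [ 556. -266.   32.] lo [ 528. -292.   24.] hi [ 590. -243.   61.]
top tan [377.4 242.8] 314 med [ 419. -132.   31.] lo [ 389. -157.   25.] hi [ 451. -110.   61.]
top tan [430. 246.] 326 med [ 414. -295.   31.] lo [ 383. -324.   23.] hi [ 446. -270.   61.]
top pink [344.6 247.5] 353 med [402. -31.  30.] lo [371. -62.   1.] hi [436.  -1.  61.]
top turq [398.  276.4] 343 med [ 318. -195.   31.] lo [ 291. -231.   24.] hi [ 347. -164.   60.]
top black [325.2 173.5] 8 med [626.  35.  74.] lo [621.  32.  69.] hi [633.  36.  78.]
scene yellow [338.8 213.1] 27 med [575. 120. 136.] lo [566. 113. 133.] hi [581. 126. 138
[... 877 characters left out ...]
6.3] 51 med [576. 103.  94.] lo [572.  93.  73.] hi [578. 114. 115.]
scene black [250.6 240.5] 163 med [648. -91.  30.] lo [591. -98.  21.] hi [696. -82.  34.]
scene black [293.8 245.1] 198 med [651.  42.  63.] lo [626.  32.  43.] hi [665.  44.  77.]
scene black [269.5 244.5] 16 med [631. -45.  22.] lo [629. -67.  19.] hi [633. -24.  24.]
scene black [257.8 253.5] 16 med [677. -49.  22.] lo [675. -68.  21.] hi [678. -28.  25.]
scene black [279.7 261.6] 28 med [677.  16.  23.] lo [674. -19.  19.] hi [679.  53.  25.]
scene black [392.5 288.7] 29 med [634. 286.  22.] lo [631. 264.  19.] hi [636. 313.  25.]
scene black [384.  300.7] 25 med [678. 286.  22.] lo [676. 260.  19.] hi [681. 312.  25.]
```

View pics/topc.png

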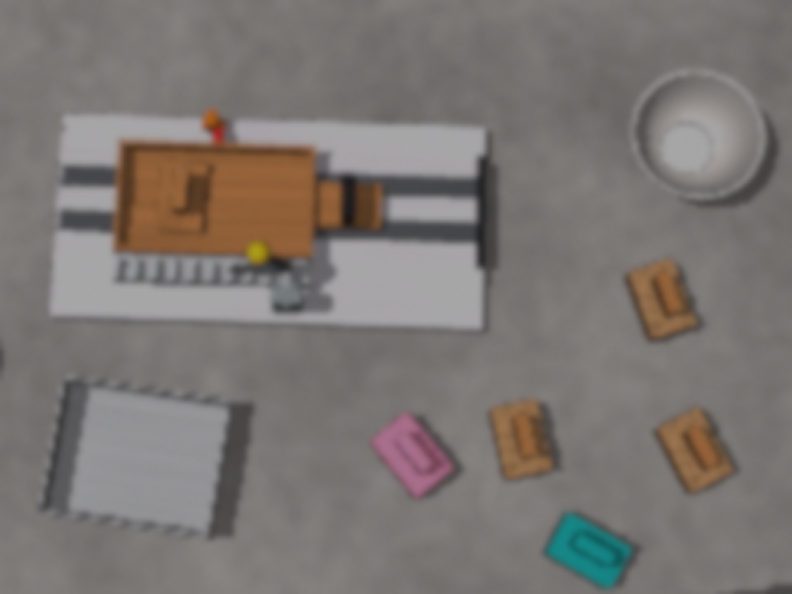

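View pics/scc.png

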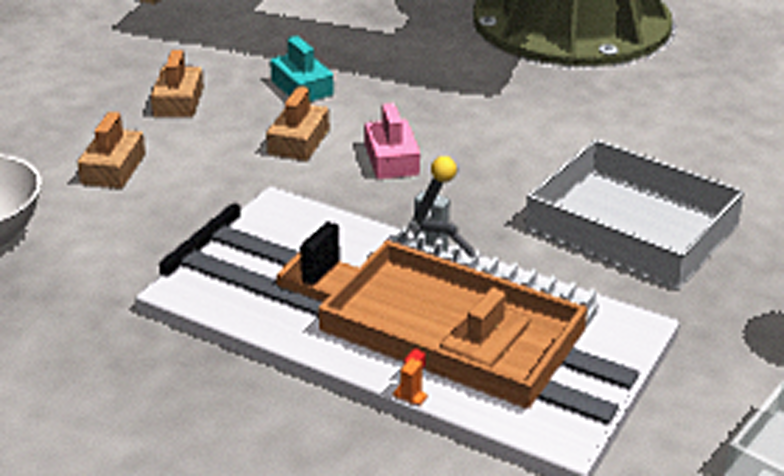

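```bash
python3 - <<'E'
from h import *
C={n:optics.camera(n) for n in ['top','scene']}
for n,c in C.items():
    W=cloud(c).reshape(-1,3); col=c['frame'].reshape(-1,3)
    def sel(x0,x1,y0,y1,z0,z1): 
        m=(W[:,0]>x0)&(W[:,0]<x1)&(W[:,1]>y0)&(W[:,1]<y1)&(W[:,2]>z0)&(W[:,2]<z1); return W[m]
    def rect(nm,P):
        if len(P)<5: print(n,nm,'few',len(P)); return
        (a,b),(w,h),ang=cv2.minAreaRect(P[:,:2].astype(np.float32))
        print(n,nm,'c',round(a),round(b),'size',round(w),round(h),'ang',round(ang,1),'n',len(P),'z',np.median(P[:,2]).round(0), 'mean',P[:,:2].mean(0).round(0))
    for nm,x,y in [('A',415,-130),('B',556,-266),('D',414,-295),('pink',402,-31)]:
        rect(nm+' fintop',sel(x-50,x+60,y-50,y+50,51,66)); rect(nm+' block',sel(x-60,x+60,y-60,y+60,22,38))
    rect('holder fin',sel(600,700,130,250,55,80))
    rect('holder plate',sel(600,690,130,235,36,46))
    rect('grip',sel(600,700,0,70,66,84))
    rect('bar',sel(560,720,-115,-70,26,45))
    rect('bed',sel(520,800,-130,340,12,24))
    rect('tubwall',sel(320,530,120,350,32,50))
    rect('tubin',sel(320,530,120,350,-3,12))
    rect('knob',sel(540,600,90,150,122,150))
    rect('post',sel(520,570,60,130,66,84))
    rect('tray rim',sel(570,720,40,270,40,54))
    rect('marker',sel(700,760,120,210,40,56))
E
```

```text
top A fintop c 421 -134 size 39 14 ang 13.7 n 62 z 59.0 mean [ 420. -134.]
top A block c 421 -134 size 70 47 ang 14.1 n 260 z 30.0 mean [ 420. -133.]
top B fintop c 560 -269 size 39 13 ang 20.2 n 59 z 57.0 mean [ 560. -269.]
top B block c 560 -269 size 71 48 ang 18.5 n 237 z 30.0 mean [ 558. -266.]
top D fintop c 415 -298 size 39 15 ang 27.9 n 64 z 57.0 mean [ 414. -298.]
top D block c 415 -298 size 69 48 ang 27.4 n 252 z 30.0 mean [ 414. -295.]
top pink fintop c 404 -30 size 39 14 ang 42.1 n 61 z 58.0 mean [403. -30.]
top pink block c 404 -31 size 70 46 ang 40.8 n 262 z 30.0 mean [402. -30.]
top holder fin c 660 195 size 69 16 ang 3.1 n 64 z 67.0 mean [646. 195.]
top holder plate c 651 185 size 88 97 ang 10.0 n 229 z 40.0 mean [644. 194.]
top grip c 642 36 size 44 13 ang 1.3 n 71 z 75.0 mean [641.  36.]
top bar c 631 -84 size 132 26 ang 0.6 n 119 z 30.0 mean [641. -90.]
top bed c 630 111 size 420 207 ang 89.7 n 4310 z 19.0 mean [622.  91.]
top tubwall c 395 229 size 161 130 ang 82.7 n 226 z 39.0 mean [397. 231.]
top tubin c 425 235 size 210 230 ang 0.0 n 3984 z 2.0 mean [423. 234.]

[... 1000 characters left out ...]
 size 48 71 ang 86.2 n 296 z 40.0 mean [655. 201.]
scene grip c 645 37 size 15 45 ang 89.4 n 99 z 75.0 mean [646.  38.]
scene bar c 642 -92 size 110 19 ang 1.7 n 145 z 31.0 mean [646. -92.]
scene bed c 631 110 size 423 210 ang 89.9 n 5353 z 18.0 mean [659. 123.]
scene tubwall c 396 229 size 162 137 ang 82.6 n 486 z 37.0 mean [400. 231.]
scene tubin c 425 235 size 210 230 ang 0.0 n 2883 z 1.0 mean [426. 249.]
scene knob c 574 118 size 19 19 ang 28.0 n 66 z 133.0 mean [577. 119.]
scene post c 555 96 size 43 30 ang 22.7 n 54 z 73.0 mean [550.  97.]
scene tray rim c 645 150 size 220 150 ang 90.0 n 1237 z 46.0 mean [643. 167.]
scene marker c 716 179 size 32 62 ang 0.1 n 65 z 45.0 mean [719. 170.]
```

```bash
cat >> h.py <<'E'
def go(x,y,z,yaw_deg=180):
    s=monitor.read_state(); p=np.array(s['eef_pos']); r=s['eef_rot']
    from scipy.spatial.transform import Rotation as Ro
    R=Ro.from_euler('xyz',r).as_matrix()
    d=R.T@(np.array([x,y,z])-p); t=-(np.deg2rad(yaw_deg)-r[2]); t=(t+np.pi)%(2*np.pi)-np.pi
    print('pos',p.round(1),'yaw',np.rad2deg(r[2]).round(1),'rows tx ty tz turn',(d/200).round(4),(t/np.pi).round(4),'force',np.round(s['wrist_force'],1),'gap',round(s['finger_gap'],1),'t',round(s['clock'],1))
E
python3 -c "
from h import *
go(572,152,230,180)"
```

```text
pos [ 137.6 -532.5  205.3] yaw -165.5 rows tx ty tz turn [-2.9591 -0.1227 -2.7703] 0.0805 force [-1.   0.4 -0.2] gap 93.8 t 0.3
```

```bash
python3 -m creep '[{"tx":-0.98,"ty":-0.12,"tz":-0.92,"fingers":0},{"tx":-0.98,"ty":-0.12,"tz":-0.92,"fingers":0},{"tx":-0.98,"ty":-0.12,"tz":-0.92,"fingers":0},{"tx":-0.98,"ty":-0.12,"tz":-0.92,"fingers":0},{"tx":-0.98,"ty":-0.12,"tz":-0.92,"fingers":0},{"tx":-0.98,"ty":-0.12,"tz":-0.92,"fingers":0},{"tx":-0.98,"ty":-0.12,"tz":-0.92,"fingers":0},{"tx":-0.98,"ty":-0.12,"tz":-0.92,"fingers":0}]' && python3 -c "
from h import *
go(572,152,230,180)"
```

```text
$[0]: bad value
```

```bash
python3 -m creep '[{"tx":-0.98,"ty":-0.12,"tz":-0.92,"turn":0.0,"fingers":0},{"tx":-0.98,"ty":-0.12,"tz":-0.92,"turn":0.0,"fingers":0},{"tx":-0.98,"ty":-0.12,"tz":-0.92,"turn":0.0,"fingers":0},{"tx":-0.98,"ty":-0.12,"tz":-0.92,"turn":0.0,"fingers":0},{"tx":-0.98,"ty":-0.12,"tz":-0.92,"turn":0.0,"fingers":0},{"tx":-0.98,"ty":-0.12,"tz":-0.92,"turn":0.0,"fingers":0},{"tx":-0.98,"ty":-0.12,"tz":-0.92,"turn":0.0,"fingers":0},{"tx":-0.98,"ty":-0.12,"tz":-0.92,"turn":0.0,"fingers":0}]' && python3 -c "
from h import *
go(572,152,230,180)"
```

```text
clock: 1.15
eef_pos: [281.3, -305.6, 229.5]
eef_rot: [-1.571, 0.0, -2.888]
wrist_force: [0.2, -0.3, 1.1]
finger_gap: 33.5
pos [ 281.3 -305.6  229.5] yaw -165.5 rows tx ty tz turn [-1.9814 -0.003  -1.8498] 0.0808 force [ 0.2 -0.3  1.1] gap 33.5 t 1.1
```

```bash
python3 -m creep '[{"tx":-0.99,"ty":0.0,"tz":-0.92,"turn":0.0,"fingers":0},{"tx":-0.99,"ty":0.0,"tz":-0.92,"turn":0.0,"fingers":0},{"tx":-0.99,"ty":0.0,"tz":-0.92,"turn":0.0,"fingers":0},{"tx":-0.99,"ty":0.0,"tz":-0.92,"turn":0.0,"fingers":0},{"tx":-0.99,"ty":0.0,"tz":-0.92,"turn":0.0,"fingers":0},{"tx":-0.99,"ty":0.0,"tz":-0.92,"turn":0.0,"fingers":0},{"tx":-0.99,"ty":0.0,"tz":-0.92,"turn":0.0,"fingers":0},{"tx":-0.99,"ty":0.0,"tz":-0.92,"turn":0.0,"fingers":0}]' && python3 -c "
from h import *
go(572,155,230,180)"
```

```text
clock: 1.95
eef_pos: [426.6, -78.8, 229.0]
eef_rot: [-1.571, -0.001, -2.888]
wrist_force: [-0.7, -0.0, -1.5]
finger_gap: 0.4
pos [426.6 -78.8 229. ] yaw -165.5 rows tx ty tz turn [-0.9969 -0.0059 -0.9497] 0.0806 force [-0.7 -0.  -1.5] gap 0.4 t 1.9
```

```bash
python3 -m creep '[{"tx":-0.99,"ty":0.0,"tz":-0.95,"turn":0.08,"fingers":0},{"tx":-0.99,"ty":0.0,"tz":-0.95,"turn":0.08,"fingers":0},{"tx":-0.99,"ty":0.0,"tz":-0.95,"turn":0.08,"fingers":0},{"tx":-0.99,"ty":0.0,"tz":-0.95,"turn":0.08,"fingers":0},{"tx":-0.99,"ty":0.0,"tz":-0.95,"turn":0.08,"fingers":0},{"tx":-0.99,"ty":0.0,"tz":-0.95,"turn":0.08,"fingers":0},{"tx":-0.99,"ty":0.0,"tz":-0.95,"turn":0.08,"fingers":0},{"tx":-0.99,"ty":0.0,"tz":-0.95,"turn":0.08,"fingers":0}]' && python3 - <<'E'
from h import *
go(572,155,113,180)
s=monitor.read_state()
c=optics.camera('wrist'); save('w1',c['frame'])
E
```

```text
clock: 2.75
eef_pos: [570.8, 153.0, 228.3]
eef_rot: [-1.57, -0.002, -3.141]
wrist_force: [-0.1, -0.6, 0.7]
finger_gap: 0.7
pos [570.8 153.  228.3] yaw -180.0 rows tx ty tz turn [-0.0069  0.5763 -0.0106] 0.0002 force [-0.1 -0.6  0.7] gap 0.7 t 2.8
```

View pics/w1.png

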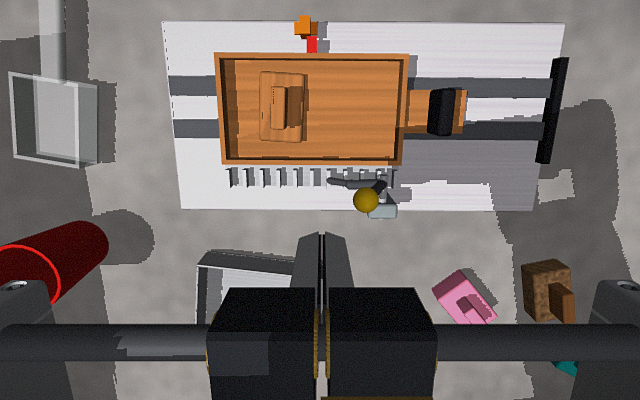

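The wrist view shows the tray head-on: knob (366,200), marker (305,27) with the red pointer just below it (312,45), grip (445,112), holder fin (282,107). I'll check these against the top-view numbers.

```bash
cat >> h.py <<'E'
def wcam():
    from scipy.spatial.transform import Rotation as Ro
    s=monitor.read_state(); c=dict(optics.camera('wrist'))
    T=np.eye(4); T[:3,:3]=Ro.from_euler('xyz',s['eef_rot']).as_matrix(); T[:3,3]=s['eef_pos']
    M=T@np.array(c['mount']); c['R']=M[:3,:3].T; c['t']=-M[:3,:3].T@M[:3,3]
    return c
def colblobs(c,zz,names=('yellow','red','orange','black')):
    h,s,v=[a.astype(int) for a in cv2.split(cv2.cvtColor(c['frame'],cv2.COLOR_RGB2HSV))]
    W=cloud(c)
    mk={'yellow':(h>=21)&(h<35)&(s>150)&(v>80)&(W[...,2]>100),'red':((h<4)|(h>175))&(s>200)&(v>120),'orange':(h>=9)&(h<16)&(s>215)&(v>180)}
    for k in names:
        if k not in mk: continue
        n,l,st,ce=cv2.connectedComponentsWithStats(mk[k].astype(np.uint8))
        for i in range(1,n):
            if st[i,4]>25:
                w=W[l==i]; print(k,ce[i].round(1),st[i,4],'ray',ray(c,*ce[i],zz[k]).round(1),'depth',np.nanmedian(w,0).round(1),'lo',np.nanpercentile(w,5,axis=0).round(0),'hi',np.nanpercentile(w,95,axis=0).round(0))
E
python3 - <<'E'
from h import *
c=wcam(); colblobs(c,{'yellow':121,'red':30,'orange':48})
W=cloud(c).reshape(-1,3)
def rect(nm,x0,x1,y0,y1,z0,z1):
    P=W[(W[:,0]>x0)&(W[:,0]<x1)&(W[:,1]>y0)&(W[:,1]<y1)&(W[:,2]>z0)&(W[:,2]<z1)]
    r=cv2.minAreaRect(P[:,:2].astype(np.float32)); print(nm,np.round(r[0]),np.round(r[1]),round(r[2],1),'z',np.median(P[:,2]).round())
rect('grip',600,700,0,70,66,84); rect('hfin',610,685,160,230,60,80); rect('hplate',605,690,150,240,36,45); rect('rim',570,720,60,270,43,52)
rect('bed',520,760,-130,340,12,24)
E
```

```text
yellow [365.5 199.4] 471 ray [569.  114.5 121. ] depth [572.9 116.4 134.8] lo [564. 108. 130.] hi [580. 124. 138.]
red [310.9  44. ] 151 ray [707.2 163.4  30. ] depth [705.5 163.   41.5] lo [698. 159.  40.] hi [712. 167.  43.]
red [ 38.9 264.9] 348 ray [462.1 492.2  30. ] depth [497.8 429.7  94.1] lo [454. 418.  52.] hi [515. 470.  95.]
orange [301.2  25.8] 155 ray [720.4 172.   48. ] depth [722.  171.4  47.2] lo [716. 166.  21.] hi [728. 181.  49.]
grip [641.  36.] [15. 43.] 89.8 z 75.0
hfin [645. 195.] [14. 40.] 86.3 z 67.0
hplate [645. 195.] [46. 70.] 86.9 z 39.0
rim [645. 163.] [191. 150.] 90.0 z 47.0
bed [629. 110.] [420. 205.] 89.7 z 18.0
```

```bash
python3 -m creep '[{"tx":0.0,"ty":0.2,"tz":-0.01,"turn":0.0,"fingers":0},{"tx":0.0,"ty":0.4,"tz":-0.01,"turn":0.0,"fingers":0},{"tx":0.0,"ty":0.567,"tz":-0.01,"turn":0.0,"fingers":0},{"tx":0.0,"ty":0.567,"tz":-0.01,"turn":0.0,"fingers":0},{"tx":0.0,"ty":0.567,"tz":-0.01,"turn":0.0,"fingers":0}]' && python3 - <<'E'
from h import *
go(571,100,127,180)
E
```

```text
clock: 3.35
eef_pos: [570.9, 153.7, 117.0]
eef_rot: [-1.571, -0.0, 3.14]
wrist_force: [0.4, 0.1, 0.9]
finger_gap: 0.7
pos [570.9 153.7 117. ] yaw 179.9 rows tx ty tz turn [-0.001  -0.0501  0.2683] -0.0005 force [0.4 0.1 0.9] gap 0.7 t 3.4
```

```bash
python3 -m creep '[{"tx":0.0,"ty":0.0,"tz":0.03,"turn":0.0,"fingers":0},{"tx":0.0,"ty":0.0,"tz":0.06,"turn":0.0,"fingers":0},{"tx":0.0,"ty":-0.01,"tz":0.09,"turn":0.0,"fingers":0},{"tx":0.0,"ty":-0.02,"tz":0.11,"turn":0.0,"fingers":0},{"tx":0.0,"ty":-0.03,"tz":0.13,"turn":0.0,"fingers":0},{"tx":0.0,"ty":-0.04,"tz":0.15,"turn":0.0,"fingers":0},{"tx":0.0,"ty":-0.045,"tz":0.17,"turn":0.0,"fingers":0},{"tx":0.0,"ty":-0.05,"tz":0.19,"turn":0.0,"fingers":0},{"tx":0.0,"ty":-0.055,"tz":0.21,"turn":0.0,"fingers":0},{"tx":0.0,"ty":-0.06,"tz":0.23,"turn":0.0,"fingers":0},{"tx":0.0,"ty":-0.06,"tz":0.25,"turn":0.0,"fingers":0},{"tx":0.0,"ty":-0.06,"tz":0.27,"turn":0.0,"fingers":0},{"tx":0.0,"ty":-0.06,"tz":0.29,"turn":0.0,"fingers":0},{"tx":0.0,"ty":-0.06,"tz":0.31,"turn":0.0,"fingers":0},{"tx":0.0,"ty":-0.055,"tz":0.34,"turn":0.0,"fingers":0},{"tx":0.0,"ty":-0.05,"tz":0.37,"turn":0.0,"fingers":0},{"tx":0.0,"ty":-0.05,"tz":0.40,"turn":0.0,"fingers":0},{"tx":0.0,"ty":-0.05,"tz":0.40,"turn":0.0,"fingers":0}]' && python3 - <<'E'
from h import *
go(571,150,230,180)
c=wcam(); save('w2',c['frame']); colblobs(c,{'yellow':121},['yellow'])
c=optics.camera('scene'); save('s2',cv2.resize(c['frame'][155:325,180:460],None,fx=2.8,fy=2.8))
E
```

```text
clock: 5.15
eef_pos: [570.8, 72.9, 127.0]
eef_rot: [-1.57, -0.0, 3.139]
wrist_force: [1.0, -0.7, 1.1]
finger_gap: 0.6
pos [570.8  72.9 127. ] yaw 179.9 rows tx ty tz turn [-1.000e-04 -5.154e-01 -3.854e-01] -0.0007 force [ 1.  -0.7  1.1] gap 0.6 t 5.2
yellow [357.4 243.4] 857 ray [570.7  52.3 121. ] depth [574.5  53.3 128.8] lo [565.  46. 123.] hi [580.  60. 132.]
```

View pics/s2.png

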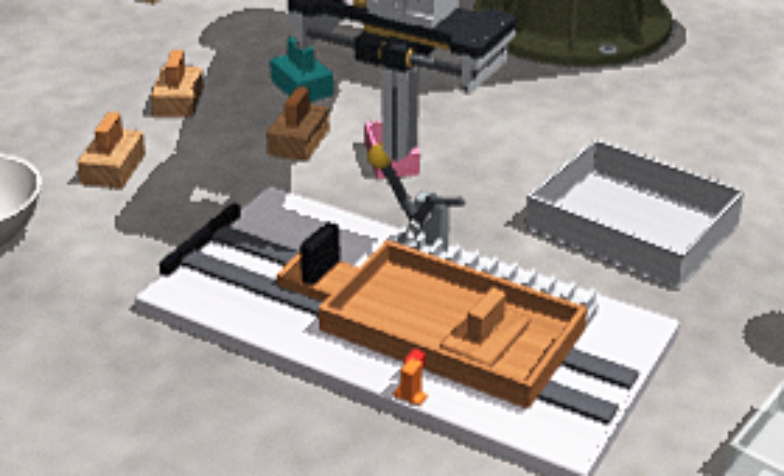

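```bash
python3 -m creep '[{"tx":0.0,"ty":0.0,"tz":-0.1,"turn":0.0,"fingers":0},{"tx":0.0,"ty":-0.15,"tz":-0.15,"turn":0.0,"fingers":0},{"tx":0.0,"ty":-0.35,"tz":-0.15,"turn":0.0,"fingers":0},{"tx":0.0,"ty":-0.4,"tz":-0.15,"turn":0.0,"fingers":34},{"tx":-0.2,"ty":-0.4,"tz":0.0,"turn":0.0,"fingers":34},{"tx":-0.357,"ty":-0.4,"tz":0.184,"turn":0.0,"fingers":34},{"tx":-0.357,"ty":-0.4,"tz":0.184,"turn":0.0,"fingers":34},{"tx":-0.357,"ty":-0.4,"tz":0.184,"turn":0.0,"fingers":34},{"tx":-0.357,"ty":-0.4,"tz":0.184,"turn":0.0,"fingers":34}]' 10 && python3 - <<'E'
from h import *
go(643,36,43,180)
c=wcam(); save('w3',c['frame']); colblobs(c,{'yellow':121},['yellow'])
c=optics.camera('scene'); colblobs(c,{'yellow':121},['yellow'])
E
```

```text
clock: 6.15
eef_pos: [641.6, 37.4, 206.8]
eef_rot: [-1.571, -0.001, 3.14]
wrist_force: [-0.1, 0.4, 0.5]
finger_gap: 34.2
pos [641.6  37.4 206.8] yaw 179.9 rows tx ty tz turn [-0.0074  0.819   0.0072] -0.0004 force [-0.1  0.4  0.5] gap 34.2 t 6.2
yellow [302.2 285.1] 474 ray [569.8  54.1 121. ] depth [574.1  53.7 128.3] lo [565.  46. 123.] hi [580.  62. 131.]
yellow [406.  372.3] 26 ray [479.5 -40.9 121. ] depth [663.9  19.6 324.5] lo [661.  19. 323.] hi [665.  20. 325.]
yellow [315.3 210.2] 53 ray [569.7  53.3 121. ] depth [577.3  58.  125.3] lo [569.  49. 119.] hi [582.  65. 132.]
```

View pics/w3.png

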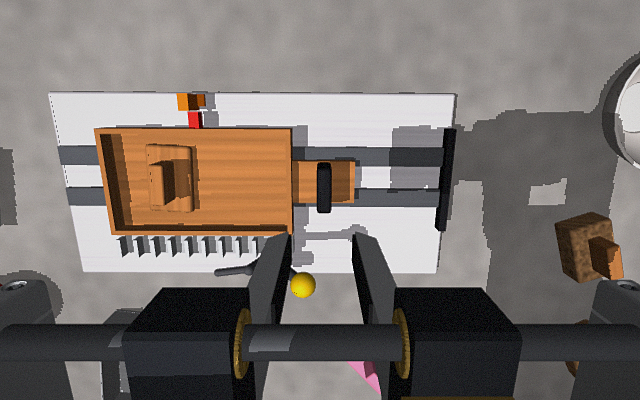

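```bash
python3 -m creep '[{"tx":0.0,"ty":0.2,"tz":0.005,"turn":0.0,"fingers":34},{"tx":0.0,"ty":0.4,"tz":0.005,"turn":0.0,"fingers":34},{"tx":0.0,"ty":0.55,"tz":0.005,"turn":0.0,"fingers":34},{"tx":0.0,"ty":0.65,"tz":0.005,"turn":0.0,"fingers":34},{"tx":0.0,"ty":0.75,"tz":0.005,"turn":0.0,"fingers":34},{"tx":0.0,"ty":0.81,"tz":0.005,"turn":0.0,"fingers":34},{"tx":0.0,"ty":0.815,"tz":0.005,"turn":0.0,"fingers":34},{"tx":0.0,"ty":0.815,"tz":0.005,"turn":0.0,"fingers":5},{"tx":0.0,"ty":0.815,"tz":0.005,"turn":0.0,"fingers":5},{"tx":0.0,"ty":0.815,"tz":0.005,"turn":0.0,"fingers":5},{"tx":0.0,"ty":0.815,"tz":0.005,"turn":0.0,"fingers":5}]' 12 && python3 - <<'E'
from h import *
go(643,36,43,180)
E
```

```text
clock: 7.35
eef_pos: [642.2, 36.6, 45.4]
eef_rot: [-1.571, 0.002, 3.141]
wrist_force: [-0.3, -0.7, 5.0]
finger_gap: 13.6
pos [642.2  36.6  45.4] yaw 180.0 rows tx ty tz turn [-0.0039  0.012   0.0028] -0.0003 force [-0.3 -0.7  5. ] gap 13.6 t 7.3
```

```bash
python3 -m creep '[{"tx":0.0,"ty":0.0,"tz":0.03,"turn":0.0,"fingers":5},{"tx":0.0,"ty":0.0,"tz":0.07,"turn":0.0,"fingers":5},{"tx":0.0,"ty":0.0,"tz":0.11,"turn":0.0,"fingers":5},{"tx":0.0,"ty":0.0,"tz":0.15,"turn":0.0,"fingers":5},{"tx":0.0,"ty":0.0,"tz":0.19,"turn":0.0,"fingers":5},{"tx":0.0,"ty":0.0,"tz":0.23,"turn":0.0,"fingers":5},{"tx":0.0,"ty":0.0,"tz":0.27,"turn":0.0,"fingers":5},{"tx":0.0,"ty":0.0,"tz":0.31,"turn":0.0,"fingers":5},{"tx":0.0,"ty":0.0,"tz":0.35,"turn":0.0,"fingers":5},{"tx":0.0,"ty":0.0,"tz":0.38,"turn":0.0,"fingers":5}]' && python3 - <<'E'
from h import *
go(643,36,43,180)
E
```

```text
clock: 8.35
eef_pos: [641.8, -40.4, 45.4]
eef_rot: [-1.571, 0.001, 3.14]
wrist_force: [-4.9, 3.5, 2.3]
finger_gap: 13.8
pos [641.8 -40.4  45.4] yaw 179.9 rows tx ty tz turn [-0.0056  0.012  -0.382 ] -0.0004 force [-4.9  3.5  2.3] gap 13.8 t 8.3
```

```bash
python3 -m creep '[{"tx":0.0,"ty":0.0,"tz":0.025,"turn":0.0,"fingers":5},{"tx":0.0,"ty":0.0,"tz":0.05,"turn":0.0,"fingers":5},{"tx":0.0,"ty":0.0,"tz":0.075,"turn":0.0,"fingers":5},{"tx":0.0,"ty":0.0,"tz":0.1,"turn":0.0,"fingers":5}]' && python3 - <<'E'
from h import *
go(643,36,43,180)
c=wcam(); save('w4',c['frame'])
E
```

```text
clock: 8.75
eef_pos: [641.6, -59.2, 45.3]
eef_rot: [-1.573, 0.0, 3.141]
wrist_force: [-3.5, 24.1, 4.5]
finger_gap: 16.5
pos [641.6 -59.2  45.3] yaw 179.9 rows tx ty tz turn [-0.0063  0.0129 -0.476 ] -0.0003 force [-3.5 24.1  4.5] gap 16.5 t 8.8
```

View pics/w4.png

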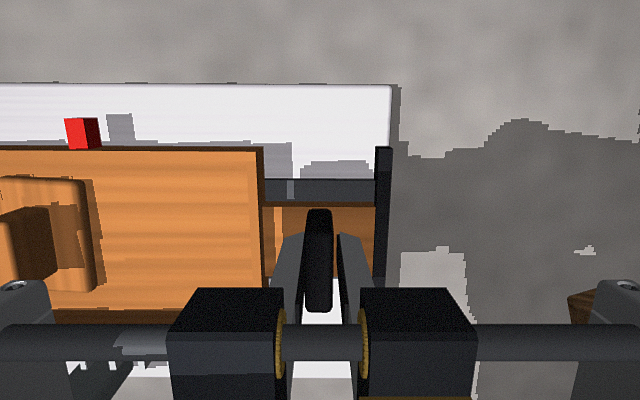

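```bash
python3 -m creep '[{"tx":0.0,"ty":0.0,"tz":0.0,"turn":0.0,"fingers":5},{"tx":0.0,"ty":0.0,"tz":0.0,"turn":0.0,"fingers":34},{"tx":0.0,"ty":0.0,"tz":0.0,"turn":0.0,"fingers":34},{"tx":0.0,"ty":0.0,"tz":0.0,"turn":0.0,"fingers":34},{"tx":0.0,"ty":-0.2,"tz":0.0,"turn":0.0,"fingers":34},{"tx":0.0,"ty":-0.4,"tz":0.0,"turn":0.0,"fingers":34},{"tx":0.0,"ty":-0.6,"tz":0.0,"turn":0.0,"fingers":40},{"tx":0.0,"ty":-0.8,"tz":0.0,"turn":0.0,"fingers":40},{"tx":0.0,"ty":-0.85,"tz":-0.4,"turn":0.0,"fingers":40},{"tx":0.0,"ty":-0.85,"tz":-0.7,"turn":0.0,"fingers":40},{"tx":0.0,"ty":-0.85,"tz":-0.7,"turn":0.0,"fingers":40},{"tx":0.0,"ty":-0.85,"tz":-0.7,"turn":0.0,"fingers":40}]' && cat >> h.py <<'E'
def rect(W,nm,x0,x1,y0,y1,z0,z1):
    W=W.reshape(-1,3)
    P=W[(W[:,0]>x0)&(W[:,0]<x1)&(W[:,1]>y0)&(W[:,1]<y1)&(W[:,2]>z0)&(W[:,2]<z1)]
    if len(P)<6: print(nm,'few',len(P)); return
    r=cv2.minAreaRect(P[:,:2].astype(np.float32)); print(nm,np.round(r[0]),np.round(r[1]),round(r[2],1),'z',np.median(P[:,2]).round(),'n',len(P))
E
python3 - <<'E'
from h import *
c=wcam(); save('w5',c['frame']); W=cloud(c)
colblobs(c,{'yellow':121,'red':40,'orange':48})
rect(W,'grip',600,700,-80,-20,66,84); rect(W,'hfin',610,680,70,140,57,72);rect(W,'hplate',605,690,65,140,36,44); rect(W,'rim',570,720,-40,180,43,52)
go(645,104,55)
E
```

```text
clock: 10.0
eef_pos: [641.5, 84.8, 216.1]
eef_rot: [-1.575, 0.001, -3.138]
wrist_force: [0.0, 0.2, 0.9]
finger_gap: 39.5
yellow [353.8 280.4] 331 ray [569.4  56.4 121. ] depth [573.6  57.1 128.6] lo [565.  51. 122.] hi [581.  63. 132.]
red [337.1 119.9] 137 ray [704.6  70.   40. ] depth [704.5  70.1  41.5] lo [698.  66.  40.] hi [711.  74.  43.]
orange [234.7 103.6] 65 ray [719.9 170.3  48. ] depth [719.6 171.   47.4] lo [715. 166.  46.] hi [727. 174.  49.]
grip [641. -57.] [14. 44.] 89.8 z 75.0 n 771
hfin [645. 102.] [14. 40.] 86.5 z 67.0 n 583
hplate [645. 102.] [46. 70.] 86.8 z 39.0 n 2143
rim [645.  75.] [199. 149.] 90.0 z 47.0 n 3562
pos [641.7  82.4 215.9] yaw -179.9 rows tx ty tz turn [-0.0162  0.8049 -0.1053] 0.0006 force [ 0.6 -1.  -0.1] gap 40.1 t 10.1
```

View pics/w5.png

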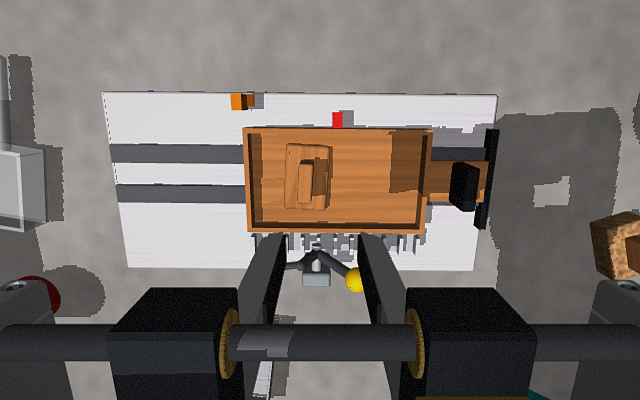

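```bash
python3 -m creep '[{"tx":-0.01,"ty":0.2,"tz":-0.1,"turn":0.02,"fingers":44},{"tx":-0.016,"ty":0.4,"tz":-0.1,"turn":0.02,"fingers":44},{"tx":-0.016,"ty":0.6,"tz":-0.1,"turn":0.02,"fingers":44},{"tx":-0.016,"ty":0.7,"tz":-0.1,"turn":0.02,"fingers":44},{"tx":-0.016,"ty":0.8,"tz":-0.1,"turn":0.02,"fingers":44},{"tx":-0.016,"ty":0.85,"tz":-0.1,"turn":0.02,"fingers":44},{"tx":-0.016,"ty":0.86,"tz":-0.1,"turn":0.02,"fingers":44},{"tx":-0.016,"ty":0.86,"tz":-0.1,"turn":0.02,"fingers":5},{"tx":-0.016,"ty":0.86,"tz":-0.1,"turn":0.02,"fingers":5},{"tx":-0.016,"ty":0.86,"tz":-0.1,"turn":0.02,"fingers":5},{"tx":-0.016,"ty":0.86,"tz":-0.1,"turn":0.02,"fingers":5}]' 12 && python3 - <<'E'
from h import *
go(395,229,60,180)
E
```

```text
clock: 11.15
eef_pos: [645.3, 102.9, 44.6]
eef_rot: [-1.574, 0.002, 3.081]
wrist_force: [-0.3, -0.5, -0.6]
finger_gap: 15.3
pos [645.3 102.9  44.6] yaw 176.5 rows tx ty tz turn [ 1.2872 -0.0769 -0.5531] -0.0194 force [-0.3 -0.5 -0.6] gap 15.3 t 11.2
```

```bash
python3 -m creep '[{"tx":0.0,"ty":0.0,"tz":0.0,"turn":0.0,"fingers":5},{"tx":0.0,"ty":-0.1,"tz":0.0,"turn":0.0,"fingers":5},{"tx":0.0,"ty":-0.3,"tz":0.0,"turn":0.0,"fingers":5},{"tx":0.0,"ty":-0.5,"tz":0.0,"turn":0.0,"fingers":5},{"tx":0.0,"ty":-0.7,"tz":-0.1,"turn":0.0,"fingers":5},{"tx":0.2,"ty":-0.7,"tz":-0.3,"turn":0.0,"fingers":5},{"tx":0.4,"ty":-0.7,"tz":-0.5,"turn":0.02,"fingers":5},{"tx":0.6,"ty":-0.7,"tz":-0.55,"turn":0.02,"fingers":5},{"tx":0.8,"ty":-0.7,"tz":-0.55,"turn":0.02,"fingers":5},{"tx":1.0,"ty":-0.7,"tz":-0.55,"turn":0.02,"fingers":5},{"tx":1.0,"ty":-0.7,"tz":-0.55,"turn":0.02,"fingers":5}]' && python3 - <<'E'
from h import *
go(395,229,21,172.7)
E
```

```text
clock: 12.25
eef_pos: [448.6, 225.0, 185.1]
eef_rot: [-1.574, 0.001, 3.02]
wrist_force: [0.6, 0.2, -1.2]
finger_gap: 14.1
pos [448.6 225.  185.1] yaw 173.0 rows tx ty tz turn [0.2689 0.8201 0.0153] 0.0019 force [ 0.6  0.2 -1.2] gap 14.1 t 12.2
```

```bash
python3 -m creep '[{"tx":0.2,"ty":0.1,"tz":0.015,"turn":0.0,"fingers":5},{"tx":0.27,"ty":0.3,"tz":0.015,"turn":0.0,"fingers":5},{"tx":0.27,"ty":0.5,"tz":0.015,"turn":0.0,"fingers":5},{"tx":0.27,"ty":0.65,"tz":0.015,"turn":0.0,"fingers":5},{"tx":0.27,"ty":0.75,"tz":0.015,"turn":0.0,"fingers":5},{"tx":0.27,"ty":0.8,"tz":0.015,"turn":0.0,"fingers":5},{"tx":0.27,"ty":0.825,"tz":0.015,"turn":0.0,"fingers":5},{"tx":0.27,"ty":0.825,"tz":0.015,"turn":0.0,"fingers":5},{"tx":0.27,"ty":0.825,"tz":0.015,"turn":0.0,"fingers":36},{"tx":0.27,"ty":0.825,"tz":0.015,"turn":0.0,"fingers":36},{"tx":0.27,"ty":0.825,"tz":0.015,"turn":0.0,"fingers":36},{"tx":0.27,"ty":0.6,"tz":0.015,"turn":0.0,"fingers":36},{"tx":0.27,"ty":0.4,"tz":0.015,"turn":0.0,"fingers":36},{"tx":0.27,"ty":0.1,"tz":0.015,"turn":0.0,"fingers":36},{"tx":0.27,"ty":0.1,"tz":0.015,"turn":0.0,"fingers":36}]' && python3 - <<'E'
from h import *
go(421,-133,33,-166)
c=wcam(); save('w6',c['frame'])
c=optics.camera('top'); save('t6',c['frame']); W=cloud(c)
rect(W,'holder fin',330,460,170,290,28,50)
for nm,x,y in [('A',421,-133),('B',560,-269),('D',415,-298)]:
    rect(W,nm,x-60,x+60,y-60,y+60,50,66)
c=optics.camera('scene'); W=cloud(c)
for nm,x,y in [('A',421,-133),('B',560,-269),('D',415,-298)]:
    rect(W,nm,x-60,x+60,y-60,y+60,50,66)
E
```

```text
clock: 13.75
eef_pos: [396.3, 229.4, 170.4]
eef_rot: [-1.579, 0.008, 3.02]
wrist_force: [-1.1, -0.0, -0.2]
finger_gap: 36.0
pos [396.3 229.4 170.4] yaw 173.0 rows tx ty tz turn [-0.3367  0.6753  1.7893] -0.1164 force [-1.1 -0.  -0.2] gap 36.0 t 13.8
holder fin [454. 199.] [13.  3.] 80.7 z 39.0 n 8
A [ 421. -133.] [39. 14.] 13.4 z 58.0 n 63
B [ 560. -270.] [39. 15.] 21.0 z 58.0 n 61
D [ 415. -298.] [39. 15.] 28.2 z 58.0 n 67
A [ 422. -133.] [48. 15.] 13.2 z 57.0 n 50
B [ 562. -267.] [42. 14.] 20.4 z 57.0 n 56
D [ 417. -296.] [43. 13.] 26.2 z 56.0 n 40
```

View pics/w6.png

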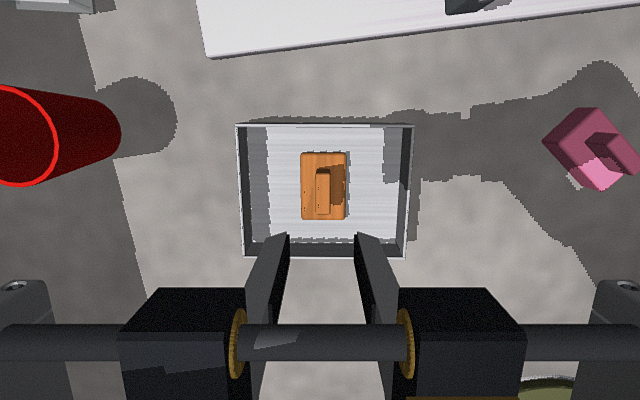

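View pics/t6.png

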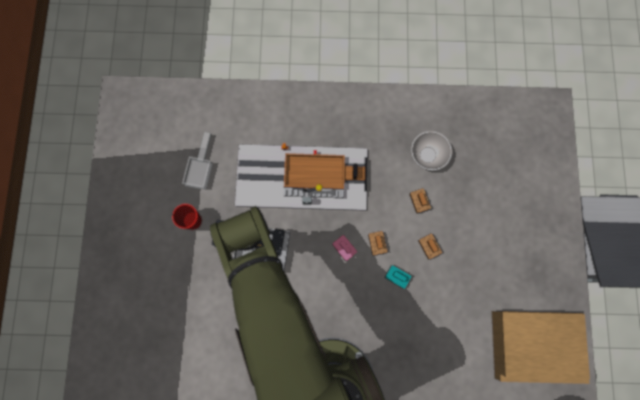

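The holder (323,185) lies centred in the tub. The three cakes are unmoved. Next is cake A at (421,-133).

```bash
python3 -m creep '[{"tx":-0.08,"ty":-0.1,"tz":0.2,"turn":-0.03,"fingers":40},{"tx":-0.15,"ty":-0.1,"tz":0.45,"turn":-0.06,"fingers":40},{"tx":-0.15,"ty":-0.1,"tz":0.7,"turn":-0.1,"fingers":40},{"tx":-0.15,"ty":-0.1,"tz":0.95,"turn":-0.116,"fingers":40},{"tx":-0.15,"ty":-0.1,"tz":0.95,"turn":-0.116,"fingers":40}]' && python3 - <<'E'
from h import *
go(421,-133,33,-166.5)
E
```

```text
clock: 14.4
eef_pos: [400.0, 32.6, 182.3]
eef_rot: [-1.574, -0.001, -2.901]
wrist_force: [1.1, 0.7, -0.7]
finger_gap: 39.9
pos [400.   32.6 182.3] yaw -166.2 rows tx ty tz turn [0.0954 0.7434 0.8318] 0.0017 force [ 1.1  0.7 -0.7] gap 39.9 t 14.4
```

```bash
python3 -m creep '[{"tx":0.02,"ty":0.0,"tz":0.2,"turn":0.0,"fingers":40},{"tx":0.05,"ty":0.0,"tz":0.4,"turn":0.0,"fingers":40},{"tx":0.08,"ty":0.0,"tz":0.6,"turn":0.0,"fingers":40},{"tx":0.095,"ty":0.0,"tz":0.83,"turn":0.0,"fingers":40},{"tx":0.095,"ty":0.0,"tz":0.83,"turn":0.0,"fingers":40},{"tx":0.095,"ty":0.0,"tz":0.83,"turn":0.0,"fingers":40}]' && python3 - <<'E'
from h import *
c=wcam(); save('w7',c['frame']); W=cloud(c)
for nm,x,y in [('A',421,-133),('B',560,-269),('D',415,-298)]:
    rect(W,nm,x-60,x+60,y-60,y+60,50,66)
go(421,-133,33,-166.5)
E
```

```text
clock: 15.0
eef_pos: [420.8, -133.0, 180.0]
eef_rot: [-1.576, -0.003, -2.903]
wrist_force: [-0.2, 0.2, 0.2]
finger_gap: 40.1
A [ 421. -134.] [40. 14.] 13.5 z 57.0 n 672
B [ 559. -269.] [40. 15.] 19.9 z 57.0 n 1046
D [ 414. -298.] [40. 14.] 28.0 z 57.0 n 699
pos [ 420.8 -132.3  180.4] yaw -166.2 rows tx ty tz turn [-0.0017  0.7368  0.0075] 0.0016 force [0.4 0.3 0.5] gap 39.9 t 15.1
```

View pics/w7.png

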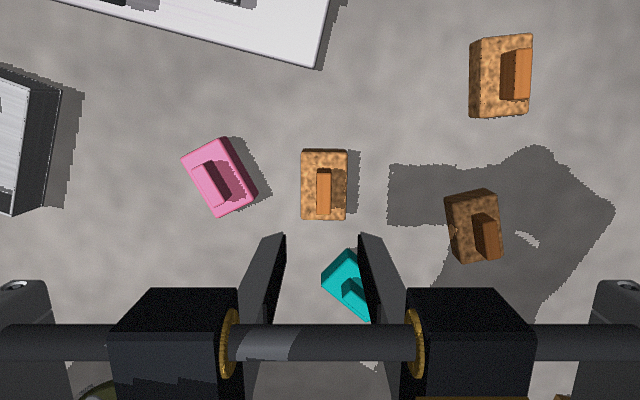

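Wrist view candidates: tan speckled cakes at (323,187), (501,76) and (475,226), the pink look-alike at (219,178) and the turquoise one at (348,283). I take the tan one at (323,187), which is directly under the gripper.

```bash
python3 -m creep '[{"tx":0.0,"ty":0.2,"tz":0.006,"turn":0.0,"fingers":40},{"tx":0.0,"ty":0.4,"tz":0.006,"turn":0.0,"fingers":40},{"tx":0.0,"ty":0.55,"tz":0.006,"turn":0.0,"fingers":40},{"tx":0.0,"ty":0.65,"tz":0.006,"turn":0.0,"fingers":40},{"tx":0.0,"ty":0.72,"tz":0.006,"turn":0.0,"fingers":40},{"tx":0.0,"ty":0.735,"tz":0.006,"turn":0.0,"fingers":40},{"tx":0.0,"ty":0.735,"tz":0.006,"turn":0.0,"fingers":40},{"tx":0.0,"ty":0.735,"tz":0.006,"turn":0.0,"fingers":5},{"tx":0.0,"ty":0.735,"tz":0.006,"turn":0.0,"fingers":5},{"tx":0.0,"ty":0.735,"tz":0.006,"turn":0.0,"fingers":5},{"tx":0.0,"ty":0.735,"tz":0.006,"turn":0.0,"fingers":5},{"tx":0.0,"ty":0.735,"tz":0.006,"turn":0.0,"fingers":5},{"tx":0.0,"ty":0.6,"tz":0.006,"turn":0.0,"fingers":5},{"tx":0.0,"ty":0.4,"tz":0.006,"turn":0.0,"fingers":5},{"tx":0.0,"ty":0.2,"tz":0.006,"turn":0.0,"fingers":5},{"tx":0.0,"ty":0.0,"tz":0.006,"turn":0.0,"fingers":5},{"tx":0.0,"ty":-0.05,"tz":0.006,"turn":0.0,"fingers":5}]' 20 && python3 - <<'E'
from h import *
go(645,13,190,180)
c=optics.camera('scene'); save('s8',cv2.resize(c['frame'][100:325,150:480],None,fx=2.3,fy=2.3))
E
```

```text
clock: 16.75
eef_pos: [422.3, -134.0, 194.1]
eef_rot: [-1.573, 0.002, -2.901]
wrist_force: [0.3, -0.1, -2.7]
finger_gap: 13.9
pos [ 422.3 -134.   194.1] yaw -166.2 rows tx ty tz turn [-1.2567  0.024  -0.4484] 0.0766 force [ 0.3 -0.1 -2.7] gap 13.9 t 16.8
```

View pics/s8.png

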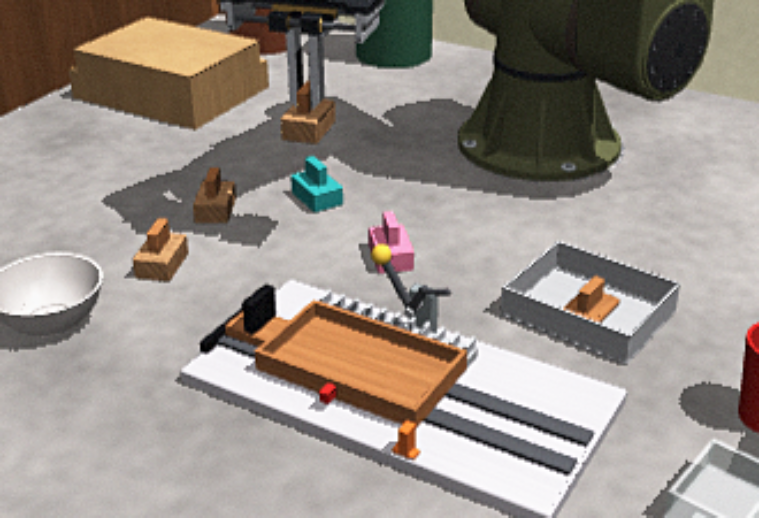

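```bash
python3 -m creep '[{"tx":-0.2,"ty":0.0,"tz":-0.1,"turn":0.0,"fingers":5},{"tx":-0.4,"ty":0.0,"tz":-0.2,"turn":0.02,"fingers":5},{"tx":-0.6,"ty":0.0,"tz":-0.35,"turn":0.04,"fingers":5},{"tx":-0.8,"ty":0.0,"tz":-0.55,"turn":0.06,"fingers":5},{"tx":-1.0,"ty":0.0,"tz":-0.75,"turn":0.076,"fingers":5},{"tx":-1.0,"ty":0.0,"tz":-0.9,"turn":0.076,"fingers":5},{"tx":-1.0,"ty":0.0,"tz":-0.9,"turn":0.076,"fingers":5}]' && python3 - <<'E'
from h import *
go(645,129,64,180)
E
```

```text
clock: 17.5
eef_pos: [572.8, 92.7, 191.3]
eef_rot: [-1.574, -0.003, -3.136]
wrist_force: [0.3, 0.3, -1.5]
finger_gap: 13.8
pos [572.8  92.7 191.3] yaw -179.7 rows tx ty tz turn [-0.3639  0.6361 -0.1776] 0.0019 force [ 0.3  0.3 -1.5] gap 13.8 t 17.5
```

```bash
python3 -m creep '[{"tx":-0.2,"ty":0.0,"tz":-0.1,"turn":0.0,"fingers":5},{"tx":-0.364,"ty":0.0,"tz":-0.178,"turn":0.0,"fingers":5},{"tx":-0.364,"ty":0.2,"tz":-0.178,"turn":0.0,"fingers":5},{"tx":-0.364,"ty":0.35,"tz":-0.178,"turn":0.0,"fingers":5},{"tx":-0.364,"ty":0.5,"tz":-0.178,"turn":0.0,"fingers":5},{"tx":-0.364,"ty":0.58,"tz":-0.178,"turn":0.0,"fingers":5},{"tx":-0.364,"ty":0.61,"tz":-0.178,"turn":0.0,"fingers":5},{"tx":-0.364,"ty":0.63,"tz":-0.178,"turn":0.0,"fingers":5},{"tx":-0.364,"ty":0.635,"tz":-0.178,"turn":0.0,"fingers":5},{"tx":-0.364,"ty":0.635,"tz":-0.178,"turn":0.0,"fingers":5}]' && python3 - <<'E'
from h import *
go(645,129,64,180)
E
```

```text
clock: 18.5
eef_pos: [645.5, 129.1, 65.3]
eef_rot: [-1.574, -0.001, -3.136]
wrist_force: [0.1, -0.0, -1.2]
finger_gap: 13.7
pos [645.5 129.1  65.3] yaw -179.7 rows tx ty tz turn [0.0023 0.0063 0.0003] 0.0019 force [ 0.1 -0.  -1.2] gap 13.7 t 18.5
```

Down the last couple of mm until it touches, then release and lift.

```bash
python3 -m creep '[{"tx":0.0,"ty":0.005,"tz":0.0,"turn":0.0,"fingers":5},{"tx":0.0,"ty":0.01,"tz":0.0,"turn":0.0,"fingers":5},{"tx":0.0,"ty":0.01,"tz":0.0,"turn":0.0,"fingers":5}]' && python3 -m creep '[{"tx":0.0,"ty":0.0,"tz":0.0,"turn":0.0,"fingers":36},{"tx":0.0,"ty":0.0,"tz":0.0,"turn":0.0,"fingers":36},{"tx":0.0,"ty":0.0,"tz":0.0,"turn":0.0,"fingers":36},{"tx":0.0,"ty":-0.15,"tz":0.0,"turn":0.0,"fingers":36},{"tx":0.0,"ty":-0.35,"tz":0.0,"turn":0.0,"fingers":36},{"tx":0.0,"ty":-0.55,"tz":0.0,"turn":0.0,"fingers":36},{"tx":0.0,"ty":-0.65,"tz":0.1,"turn":0.0,"fingers":40},{"tx":0.0,"ty":-0.65,"tz":0.3,"turn":0.0,"fingers":40},{"tx":0.0,"ty":-0.65,"tz":0.5,"turn":0.0,"fingers":40},{"tx":0.0,"ty":-0.65,"tz":0.5,"turn":0.0,"fingers":40}]' && python3 - <<'E'
from h import *
c=wcam(); save('w9',c['frame']); W=cloud(c)
rect(W,'placed fin',600,690,70,170,80,97); rect(W,'placed block',600,690,100,158,54,67); rect(W,'grip',600,700,-80,-20,66,80)
rect(W,'B',500,620,-330,-210,50,66)
c=optics.camera('top'); W=cloud(c)
rect(W,'B',500,620,-330,-210,50,66); rect(W,'D',355,475,-360,-240,50,66)
go(559,-269,190,-160)
E
```

```text
clock: 18.8
eef_pos: [645.8, 129.1, 63.8]
eef_rot: [-1.574, -0.0, -3.136]
wrist_force: [0.7, 0.2, 0.9]
finger_gap: 14.3
clock: 19.8
eef_pos: [646.4, 24.6, 193.7]
eef_rot: [-1.573, -0.0, -3.14]
wrist_force: [0.2, 1.3, -0.6]
finger_gap: 40.1
placed fin [645. 129.] [40. 15.] 1.5 z 87.0 n 822
placed block [644. 129.] [70. 46.] 0.4 z 59.0 n 2469
grip [641. -58.] [15. 43.] 89.3 z 75.0 n 805
B [ 565. -268.] [29. 16.] 20.4 z 57.0 n 477
B [ 560. -269.] [39. 16.] 18.2 z 58.0 n 64
D [ 415. -299.] [39. 16.] 27.6 z 57.0 n 65
pos [646.4  28.2 193.5] yaw -179.7 rows tx ty tz turn [0.4437 0.0126 1.4842] -0.1097 force [ 0.6 -0.4 -0.2] gap 40.1 t 19.9
```

View pics/w9.png

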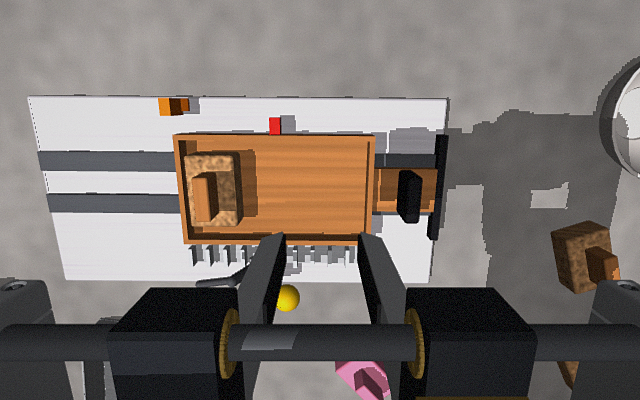

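```bash
python3 -m creep '[{"tx":0.05,"ty":0.0,"tz":0.2,"turn":0.0,"fingers":40},{"tx":0.15,"ty":0.0,"tz":0.45,"turn":-0.03,"fingers":40},{"tx":0.25,"ty":0.0,"tz":0.7,"turn":-0.06,"fingers":40},{"tx":0.35,"ty":0.0,"tz":0.95,"turn":-0.09,"fingers":40},{"tx":0.42,"ty":0.0,"tz":1.0,"turn":-0.11,"fingers":40},{"tx":0.42,"ty":0.0,"tz":1.0,"turn":-0.11,"fingers":40},{"tx":0.42,"ty":0.0,"tz":1.0,"turn":-0.11,"fingers":40}]' && python3 - <<'E'
from h import *
c=wcam(); W=cloud(c); rect(W,'B',500,620,-330,-210,50,66)
go(560,-269,180,-160)
E
```

```text
clock: 20.6
eef_pos: [563.7, -171.4, 193.0]
eef_rot: [-1.574, 0.001, -2.792]
wrist_force: [-0.4, 0.3, -0.3]
finger_gap: 39.7
B [ 560. -270.] [39. 15.] 19.1 z 57.0 n 618
pos [ 563.9 -170.9  192.9] yaw -159.9 rows tx ty tz turn [0.1868 0.0629 0.454 ] 0.0004 force [0.5 0.7 0.6] gap 40.3 t 20.6
```

```bash
python3 -m creep '[{"tx":0.09,"ty":0.0,"tz":0.22,"turn":0.0,"fingers":40},{"tx":0.187,"ty":0.0,"tz":0.455,"turn":0.0,"fingers":40},{"tx":0.187,"ty":0.15,"tz":0.455,"turn":0.0,"fingers":40},{"tx":0.187,"ty":0.35,"tz":0.455,"turn":0.0,"fingers":40},{"tx":0.187,"ty":0.55,"tz":0.455,"turn":0.0,"fingers":40},{"tx":0.187,"ty":0.7,"tz":0.455,"turn":0.0,"fingers":40},{"tx":0.187,"ty":0.78,"tz":0.455,"turn":0.0,"fingers":40},{"tx":0.187,"ty":0.8,"tz":0.455,"turn":0.0,"fingers":40},{"tx":0.187,"ty":0.8,"tz":0.455,"turn":0.0,"fingers":40},{"tx":0.187,"ty":0.8,"tz":0.455,"turn":0.0,"fingers":5},{"tx":0.187,"ty":0.8,"tz":0.455,"turn":0.0,"fingers":5},{"tx":0.187,"ty":0.8,"tz":0.455,"turn":0.0,"fingers":5},{"tx":0.187,"ty":0.8,"tz":0.455,"turn":0.0,"fingers":5},{"tx":0.187,"ty":0.8,"tz":0.455,"turn":0.0,"fingers":5}]' && python3 - <<'E'
from h import *
go(560,-269,190,-160)
E
```

```text
clock: 22.05
eef_pos: [560.3, -268.8, 33.2]
eef_rot: [-1.574, 0.002, -2.791]
wrist_force: [-0.8, 0.2, 4.2]
finger_gap: 13.8
pos [ 560.3 -268.8   33.2] yaw -159.9 rows tx ty tz turn [ 2.000e-04 -7.839e-01 -1.800e-03] 0.0004 force [-0.8  0.2  4.2] gap 13.8 t 22.1
```

```bash
python3 -m creep '[{"tx":0.0,"ty":-0.1,"tz":0.0,"turn":0.0,"fingers":5},{"tx":0.0,"ty":-0.3,"tz":0.0,"turn":0.0,"fingers":5},{"tx":0.0,"ty":-0.5,"tz":0.0,"turn":0.0,"fingers":5},{"tx":0.0,"ty":-0.7,"tz":-0.1,"turn":0.0,"fingers":5},{"tx":-0.15,"ty":-0.83,"tz":-0.3,"turn":0.02,"fingers":5},{"tx":-0.3,"ty":-0.83,"tz":-0.5,"turn":0.05,"fingers":5},{"tx":-0.45,"ty":-0.83,"tz":-0.7,"turn":0.08,"fingers":5},{"tx":-0.6,"ty":-0.83,"tz":-0.9,"turn":0.111,"fingers":5},{"tx":-0.6,"ty":-0.83,"tz":-0.9,"turn":0.111,"fingers":5}]' && python3 - <<'E'
from h import *
go(645,71,66,180)
E
```

```text
clock: 22.95
eef_pos: [611.8, -54.3, 199.7]
eef_rot: [-1.575, 0.0, -3.139]
wrist_force: [0.0, -0.3, -1.7]
finger_gap: 14.1
pos [611.8 -54.3 199.7] yaw -179.9 rows tx ty tz turn [-0.1672  0.6711 -0.6232] 0.0007 force [ 0.  -0.3 -1.7] gap 14.1 t 22.9
```

```bash
python3 -m creep '[{"tx":-0.05,"ty":0.0,"tz":-0.2,"turn":0.0,"fingers":5},{"tx":-0.1,"ty":0.0,"tz":-0.4,"turn":0.0,"fingers":5},{"tx":-0.166,"ty":0.0,"tz":-0.624,"turn":0.0,"fingers":5},{"tx":-0.166,"ty":0.1,"tz":-0.624,"turn":0.0,"fingers":5},{"tx":-0.166,"ty":0.3,"tz":-0.624,"turn":0.0,"fingers":5},{"tx":-0.166,"ty":0.45,"tz":-0.624,"turn":0.0,"fingers":5},{"tx":-0.166,"ty":0.57,"tz":-0.624,"turn":0.0,"fingers":5},{"tx":-0.166,"ty":0.63,"tz":-0.624,"turn":0.0,"fingers":5},{"tx":-0.166,"ty":0.66,"tz":-0.624,"turn":0.0,"fingers":5},{"tx":-0.166,"ty":0.67,"tz":-0.624,"turn":0.0,"fingers":5},{"tx":-0.166,"ty":0.68,"tz":-0.624,"turn":0.0,"fingers":5},{"tx":-0.166,"ty":0.68,"tz":-0.624,"turn":0.0,"fingers":5}]' && python3 - <<'E'
from h import *
go(645,71,64,180)
E
```

```text
clock: 24.15
eef_pos: [645.1, 71.1, 65.0]
eef_rot: [-1.575, 0.002, -3.139]
wrist_force: [-0.1, 0.4, -1.2]
finger_gap: 13.6
pos [645.1  71.1  65. ] yaw -179.9 rows tx ty tz turn [0.0006 0.0051 0.0008] 0.0007 force [-0.1  0.4 -1.2] gap 13.6 t 24.1
```

```bash
python3 -m creep '[{"tx":0.0,"ty":0.005,"tz":0.0,"turn":0.0,"fingers":5},{"tx":0.0,"ty":0.009,"tz":0.0,"turn":0.0,"fingers":5},{"tx":0.0,"ty":0.009,"tz":0.0,"turn":0.0,"fingers":5},{"tx":0.0,"ty":0.008,"tz":0.0,"turn":0.0,"fingers":36},{"tx":0.0,"ty":0.008,"tz":0.0,"turn":0.0,"fingers":36},{"tx":0.0,"ty":0.008,"tz":0.0,"turn":0.0,"fingers":36},{"tx":0.0,"ty":-0.15,"tz":0.0,"turn":0.0,"fingers":36},{"tx":0.0,"ty":-0.35,"tz":0.0,"turn":0.0,"fingers":36},{"tx":0.0,"ty":-0.55,"tz":0.0,"turn":0.0,"fingers":36},{"tx":0.0,"ty":-0.65,"tz":0.1,"turn":0.0,"fingers":40},{"tx":0.15,"ty":-0.65,"tz":0.3,"turn":-0.03,"fingers":40},{"tx":0.3,"ty":-0.65,"tz":0.5,"turn":-0.06,"fingers":40},{"tx":0.45,"ty":-0.65,"tz":0.7,"turn":-0.1,"fingers":40},{"tx":0.6,"ty":-0.65,"tz":0.9,"turn":-0.14,"fingers":40},{"tx":0.6,"ty":-0.65,"tz":0.9,"turn":-0.155,"fingers":40}]' && python3 - <<'E'
from h import *
c=optics.camera('scene'); save('s10',cv2.resize(c['frame'][100:325,150:480],None,fx=2.3,fy=2.3)); W=cloud(c)
rect(W,'D',355,475,-360,-240,50,66)
c=optics.camera('top'); W=cloud(c)
rect(W,'D',355,475,-360,-240,50,66)
rect(W,'finP1',615,680,100,150,78,97);rect(W,'finP2',615,680,45,95,78,97)
go(415,-298,190,-152)
E
```

```text
clock: 25.65
eef_pos: [522.8, -113.3, 194.6]
eef_rot: [-1.573, 0.003, -2.651]
wrist_force: [-0.2, 1.2, 0.3]
finger_gap: 39.9
D [ 416. -297.] [43. 15.] 27.4 z 57.0 n 40
D [ 415. -298.] [39. 15.] 29.0 z 58.0 n 64
finP1 [645. 129.] [39. 13.] 1.6 z 88.0 n 62
finP2 [643.  71.] [40.  9.] 1.6 z 88.0 n 51
pos [ 525.  -110.6  194.6] yaw -152.1 rows tx ty tz turn [0.9251 0.0181 0.5701] -0.0003 force [-0.4  0.5  0.3] gap 39.9 t 25.8
```

View pics/s10.png

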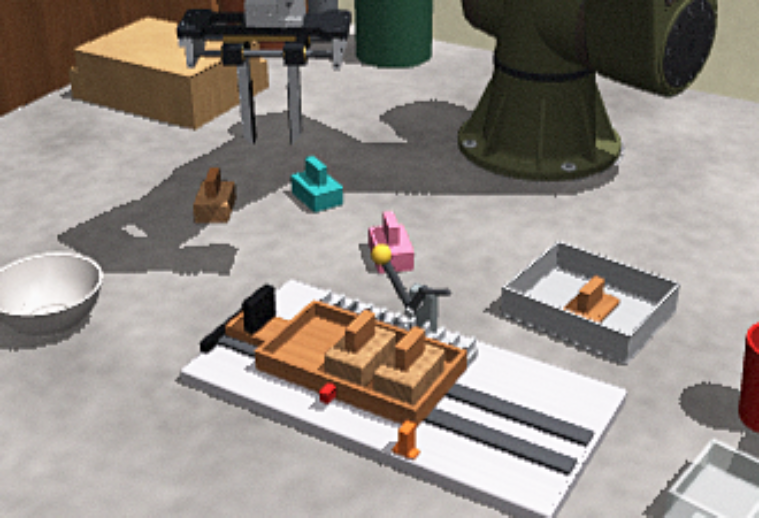

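Two cakes stand in the tray. Moving over the third.

```bash
python3 -m creep '[{"tx":0.2,"ty":0.0,"tz":0.15,"turn":0.0,"fingers":40},{"tx":0.4,"ty":0.0,"tz":0.3,"turn":0.0,"fingers":40},{"tx":0.6,"ty":0.0,"tz":0.45,"turn":0.0,"fingers":40},{"tx":0.8,"ty":0.0,"tz":0.55,"turn":0.0,"fingers":40},{"tx":0.925,"ty":0.05,"tz":0.57,"turn":0.0,"fingers":40},{"tx":0.925,"ty":0.05,"tz":0.57,"turn":0.0,"fingers":40},{"tx":0.925,"ty":0.05,"tz":0.57,"turn":0.0,"fingers":40}]' && python3 - <<'E'
from h import *
c=wcam(); W=cloud(c); rect(W,'D',355,475,-360,-240,50,66)
go(415,-298,33,-152)
E
```

```text
clock: 26.45
eef_pos: [415.6, -297.6, 183.7]
eef_rot: [-1.573, 0.004, -2.655]
wrist_force: [-0.1, -0.4, -0.7]
finger_gap: 39.9
D [ 414. -298.] [40. 13.] 28.2 z 57.0 n 637
pos [ 416.  -297.3  183.9] yaw -152.0 rows tx ty tz turn [0.0097 0.7543 0.0024] -0.0003 force [ 0.1 -0.3  0.6] gap 40.2 t 26.5
```

```bash
python3 -m creep '[{"tx":0.006,"ty":0.2,"tz":0.002,"turn":0.0,"fingers":40},{"tx":0.006,"ty":0.4,"tz":0.002,"turn":0.0,"fingers":40},{"tx":0.006,"ty":0.55,"tz":0.002,"turn":0.0,"fingers":40},{"tx":0.006,"ty":0.67,"tz":0.002,"turn":0.0,"fingers":40},{"tx":0.006,"ty":0.74,"tz":0.002,"turn":0.0,"fingers":40},{"tx":0.006,"ty":0.755,"tz":0.002,"turn":0.0,"fingers":40},{"tx":0.006,"ty":0.755,"tz":0.002,"turn":0.0,"fingers":40},{"tx":0.006,"ty":0.755,"tz":0.002,"turn":0.0,"fingers":5},{"tx":0.006,"ty":0.755,"tz":0.002,"turn":0.0,"fingers":5},{"tx":0.006,"ty":0.755,"tz":0.002,"turn":0.0,"fingers":5},{"tx":0.006,"ty":0.755,"tz":0.002,"turn":0.0,"fingers":5},{"tx":0.006,"ty":0.755,"tz":0.002,"turn":0.0,"fingers":5}]' && python3 -m creep '[{"tx":0.0,"ty":-0.1,"tz":0.0,"turn":0.0,"fingers":5},{"tx":0.0,"ty":-0.3,"tz":0.0,"turn":0.0,"fingers":5},{"tx":0.0,"ty":-0.5,"tz":0.0,"turn":0.0,"fingers":5},{"tx":0.0,"ty":-0.7,"tz":0.0,"turn":0.0,"fingers":5},{"tx":-0.2,"ty":-0.83,"tz":0.0,"turn":0.0,"fingers":5},{"tx":-0.4,"ty":-0.83,"tz":-0.15,"turn":0.03,"fingers":5},{"tx":-0.6,"ty":-0.83,"tz":-0.3,"turn":0.07,"fingers":5},{"tx":-0.8,"ty":-0.83,"tz":-0.4,"turn":0.11,"fingers":5},{"tx":-1.0,"ty":-0.83,"tz":-0.5,"turn":0.155,"fingers":5},{"tx":-1.0,"ty":-0.83,"tz":-0.5,"turn":0.155,"fingers":5},{"tx":-1.0,"ty":-0.83,"tz":-0.5,"turn":0.155,"fingers":5}]' && python3 - <<'E'
from h import *
go(645,13,66,180)
E
```

```text
clock: 27.7
eef_pos: [415.8, -297.8, 33.4]
eef_rot: [-1.572, 0.005, -2.654]
wrist_force: [-0.8, 0.8, 6.6]
finger_gap: 14.0
clock: 28.8
eef_pos: [545.0, -115.7, 200.0]
eef_rot: [-1.574, 0.003, -3.138]
wrist_force: [0.4, -0.9, -0.7]
finger_gap: 14.2
pos [ 545.  -115.7  200. ] yaw -179.8 rows tx ty tz turn [-0.5008  0.6734 -0.6392] 0.0012 force [ 0.4 -0.9 -0.7] gap 14.2 t 28.8
```

```bash
python3 -m creep '[{"tx":-0.18,"ty":0.0,"tz":-0.2,"turn":0.0,"fingers":5},{"tx":-0.35,"ty":0.0,"tz":-0.4,"turn":0.0,"fingers":5},{"tx":-0.5,"ty":0.0,"tz":-0.64,"turn":0.0,"fingers":5},{"tx":-0.5,"ty":0.1,"tz":-0.64,"turn":0.0,"fingers":5},{"tx":-0.5,"ty":0.3,"tz":-0.64,"turn":0.0,"fingers":5},{"tx":-0.5,"ty":0.45,"tz":-0.64,"turn":0.0,"fingers":5},{"tx":-0.5,"ty":0.57,"tz":-0.64,"turn":0.0,"fingers":5},{"tx":-0.5,"ty":0.63,"tz":-0.64,"turn":0.0,"fingers":5},{"tx":-0.5,"ty":0.66,"tz":-0.64,"turn":0.0,"fingers":5},{"tx":-0.5,"ty":0.67,"tz":-0.64,"turn":0.0,"fingers":5},{"tx":-0.5,"ty":0.68,"tz":-0.64,"turn":0.0,"fingers":5},{"tx":-0.5,"ty":0.68,"tz":-0.64,"turn":0.0,"fingers":5}]' && python3 - <<'E'
from h import *
go(645,13,64,180)
E
```

```text
clock: 30.0
eef_pos: [645.2, 13.0, 65.4]
eef_rot: [-1.574, 0.004, -3.138]
wrist_force: [1.1, -0.2, -0.9]
finger_gap: 14.0
pos [645.2  13.   65.4] yaw -179.8 rows tx ty tz turn [0.0008 0.0072 0.0003] 0.0013 force [ 1.1 -0.2 -0.9] gap 14.0 t 30.0
```

```bash
python3 -m creep '[{"tx":0.0,"ty":0.005,"tz":0.0,"turn":0.0,"fingers":5},{"tx":0.0,"ty":0.01,"tz":0.0,"turn":0.0,"fingers":5},{"tx":0.0,"ty":0.01,"tz":0.0,"turn":0.0,"fingers":5},{"tx":0.0,"ty":0.009,"tz":0.0,"turn":0.0,"fingers":36},{"tx":0.0,"ty":0.009,"tz":0.0,"turn":0.0,"fingers":36},{"tx":0.0,"ty":0.009,"tz":0.0,"turn":0.0,"fingers":36},{"tx":0.0,"ty":-0.15,"tz":0.0,"turn":0.0,"fingers":36},{"tx":0.0,"ty":-0.35,"tz":0.0,"turn":0.0,"fingers":36},{"tx":0.0,"ty":-0.55,"tz":0.0,"turn":0.0,"fingers":36},{"tx":0.0,"ty":-0.75,"tz":0.0,"turn":0.0,"fingers":0},{"tx":0.15,"ty":-0.75,"tz":0.0,"turn":0.0,"fingers":0},{"tx":0.3,"ty":-0.75,"tz":0.0,"turn":0.0,"fingers":0},{"tx":0.37,"ty":-0.75,"tz":0.0,"turn":0.0,"fingers":0},{"tx":0.37,"ty":-0.75,"tz":0.0,"turn":0.0,"fingers":0}]' && python3 - <<'E'
from h import *
c=wcam(); save('w11',c['frame']); W=cloud(c)
colblobs(c,{'yellow':121,'red':40,'orange':48})
for y in (129,71,13): rect(W,'fin',605,690,y-25,y+25,80,97); rect(W,'blk',600,690,y-28,y+28,52,67)
rect(W,'grip',600,700,-80,-30,66,80)
go(571,13,113,180)
c=optics.camera('scene'); W=cloud(c);save('s11',cv2.resize(c['frame'][100:325,150:480],None,fx=2.3,fy=2.3))
colblobs(c,{'yellow':121,'red':40,'orange':48},['yellow'])
for y in (129,71,13): rect(W,'sfin',605,690,y-25,y+25,80,97)
E
```

```text
clock: 31.4
eef_pos: [569.7, 12.3, 216.0]
eef_rot: [-1.574, 0.005, -3.138]
wrist_force: [0.3, -0.4, 0.2]
finger_gap: 1.1
yellow [271.4 201.3] 511 ray [570.3  54.2 121. ] depth [572.5  52.9 128.6] lo [564.  45. 124.] hi [580.  62. 132.]
yellow [313.4 352.9] 27 ray [422.6  19.6 121. ] depth [595.6  14.  333.9] lo [594.  14. 333.] hi [597.  14. 334.]
red [262.4  42.5] 160 ray [705.   69.9  40. ] depth [704.8  69.7  41.5] lo [698.  65.  40.] hi [711.  74.  43.]
orange [152.1  20.5] 137 ray [721.9 169.3  48. ] depth [721.6 169.8  47.5] lo [716. 165.  46.] hi [729. 174.  49.]
fin [644. 129.] [40. 15.] 0.7 z 87.0 n 858
blk [645. 129.] [69. 46.] 0.4 z 59.0 n 2660
fin [644.  71.] [39. 15.] 0.6 z 87.0 n 796
blk [643.  71.] [69. 46.] 0.2 z 59.0 n 2757
fin [643.  13.] [39. 13.] 0.3 z 87.0 n 742
blk [643.  13.] [69. 46.] 0.3 z 59.0 n 2896
grip [641. -58.] [14. 43.] 89.6 z 75.0 n 814
pos [570.7  12.3 215.8] yaw -179.8 rows tx ty tz turn [ 0.0008  0.5143 -0.0019] 0.0013 force [ 0.9  0.  -0.6] gap 0.2 t 31.4
yellow [315.3 210.1] 54 ray [569.2  53.  121. ] depth [576.4  58.2 126.5] lo [568.  48. 118.] hi [582.  64. 131.]
sfin [646. 131.] [44. 14.] 2.1 z 87.0 n 95
sfin [645.  72.] [16. 41.] 87.5 z 87.0 n 87
sfin [645.  15.] [15. 42.] 88.3 z 87.0 n 89
```

View pics/w11.png

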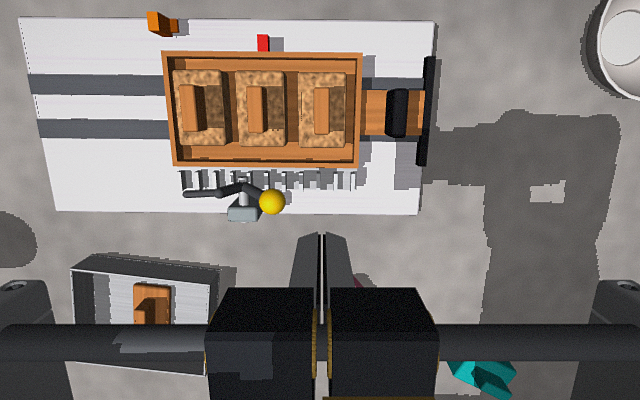

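View pics/s11.png

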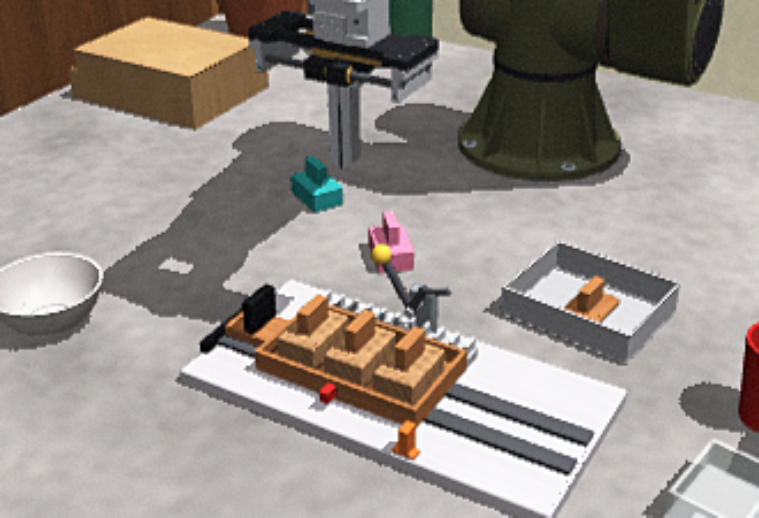

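```bash
python3 -m creep '[{"tx":0.0,"ty":0.2,"tz":0.0,"turn":0.0,"fingers":0},{"tx":0.0,"ty":0.4,"tz":0.0,"turn":0.0,"fingers":0},{"tx":0.0,"ty":0.514,"tz":0.0,"turn":0.0,"fingers":0},{"tx":0.0,"ty":0.514,"tz":0.0,"turn":0.0,"fingers":0},{"tx":0.0,"ty":0.514,"tz":-0.04,"turn":0.0,"fingers":0},{"tx":0.0,"ty":0.51,"tz":-0.08,"turn":0.0,"fingers":0},{"tx":0.0,"ty":0.50,"tz":-0.1,"turn":0.0,"fingers":0},{"tx":0.0,"ty":0.49,"tz":-0.12,"turn":0.0,"fingers":0},{"tx":0.0,"ty":0.48,"tz":-0.14,"turn":0.0,"fingers":0},{"tx":0.0,"ty":0.47,"tz":-0.16,"turn":0.0,"fingers":0},{"tx":0.0,"ty":0.465,"tz":-0.18,"turn":0.0,"fingers":0},{"tx":0.0,"ty":0.46,"tz":-0.2,"turn":0.0,"fingers":0},{"tx":0.0,"ty":0.455,"tz":-0.22,"turn":0.0,"fingers":0},{"tx":0.0,"ty":0.455,"tz":-0.24,"turn":0.0,"fingers":0},{"tx":0.0,"ty":0.455,"tz":-0.26,"turn":0.0,"fingers":0},{"tx":0.0,"ty":0.455,"tz":-0.28,"turn":0.0,"fingers":0},{"tx":0.0,"ty":0.455,"tz":-0.3,"turn":0.0,"fingers":0},{"tx":0.0,"ty":0.455,"tz":-0.32,"turn":0.0,"fingers":0},{"tx":0.0,"ty":0.455,"tz":-0.34,"turn":0.0,"fingers":0},{"tx":0.0,"ty":0.455,"tz":-0.35,"turn":0.0,"fingers":0}]' && python3 - <<'E'
from h import *
go(571,13,113,180)
c=wcam(); colblobs(c,{'yellow':121,'red':40},['yellow','red']); save('w12',c['frame'])
c=optics.camera('scene');colblobs(c,{'yellow':121,'red':40},['yellow'])
E
```

```text
clock: 33.5
eef_pos: [571.1, 83.0, 124.5]
eef_rot: [-1.574, 0.004, -3.137]
wrist_force: [-0.5, 0.6, 0.2]
finger_gap: 0.2
pos [571.1  83.  124.5] yaw -179.8 rows tx ty tz turn [0.0021 0.0562 0.3503] 0.0014 force [-0.5  0.6  0.2] gap 0.2 t 33.5
yellow [262.  250.1] 1170 ray [567.7 117.3 121. ] depth [573.8 114.7 134.5] lo [565. 107. 129.] hi [581. 124. 138.]
red [341.5  21. ] 321 ray [705.1  70.1  40. ] depth [704.7  70.   41.6] lo [698.  66.  40.] hi [711.  75.  43.]
yellow [338.1 214.7] 59 ray [560.9 110.9 121. ] depth [578.2 119.7 133.3] lo [570. 110. 126.] hi [583. 127. 138.]
```

```bash
python3 -m creep '[{"tx":0.0,"ty":0.0,"tz":0.08,"turn":0.0,"fingers":0},{"tx":0.0,"ty":-0.1,"tz":0.1,"turn":0.0,"fingers":0},{"tx":0.0,"ty":-0.3,"tz":0.1,"turn":0.0,"fingers":0},{"tx":0.0,"ty":-0.48,"tz":0.1,"turn":0.0,"fingers":34},{"tx":-0.1,"ty":-0.48,"tz":-0.1,"turn":0.0,"fingers":34},{"tx":-0.2,"ty":-0.48,"tz":-0.3,"turn":0.0,"fingers":34},{"tx":-0.2,"ty":-0.48,"tz":-0.4,"turn":0.0,"fingers":34},{"tx":-0.2,"ty":-0.48,"tz":-0.4,"turn":0.0,"fingers":34},{"tx":-0.2,"ty":-0.48,"tz":-0.4,"turn":0.0,"fingers":34}]' && python3 - <<'E'
from h import *
c=wcam(); save('w13',c['frame']); W=cloud(c)
colblobs(c,{'yellow':127,'red':40,'orange':48})
rect(W,'mtop',700,750,150,195,44,54); rect(W,'mall',705,750,140,200,24,54)
rect(W,'ptr',695,716,50,90,37,46)
im=c['frame']; u,v=map(int,proj(c,[720,170,48])); print(u,v)
save('w13c',cv2.resize(im[max(0,v-40):v+40,u-60:u+60],None,fx=6,fy=6,interpolation=cv2.INTER_NEAREST))
go(641.5,-57.5,200)
E
```

```text
clock: 34.5
eef_pos: [610.4, 161.6, 220.6]
eef_rot: [-1.574, 0.004, -3.137]
wrist_force: [0.2, -0.8, -0.3]
finger_gap: 34.2
yellow [382.1 244.4] 142 ray [573.5 110.1 127. ] depth [576.7 111.  133.6] lo [569. 107. 128.] hi [582. 117. 137.]
red [414.4  88.4] 160 ray [704.7  69.9  40. ] depth [705.   70.4  41.4] lo [697.  66.  40.] hi [712.  75.  43.]
red [ 62.2 306.1] 132 ray [456.5 469.3  40. ] depth [489.6 421.5  94.1] lo [461. 417.  38.] hi [507. 471.  95.]
orange [312.2  69.3] 179 ray [721.3 171.6  48. ] depth [722.4 171.8  46.9] lo [715. 165.  21.] hi [729. 180.  49.]
mtop [722. 169.] [16.  9.] 0.2 z 47.0 n 180
mall [722. 169.] [10. 16.] 88.3 z 47.0 n 210
ptr [704.  76.] [24. 17.] 88.0 z 41.0 n 191
313 70
pos [610.4 161.2 220.9] yaw -179.8 rows tx ty tz turn [-0.1511  0.1017  1.0946] 0.0011 force [ 0.5  0.1 -0.5] gap 33.8 t 34.5
```

View pics/w13.png

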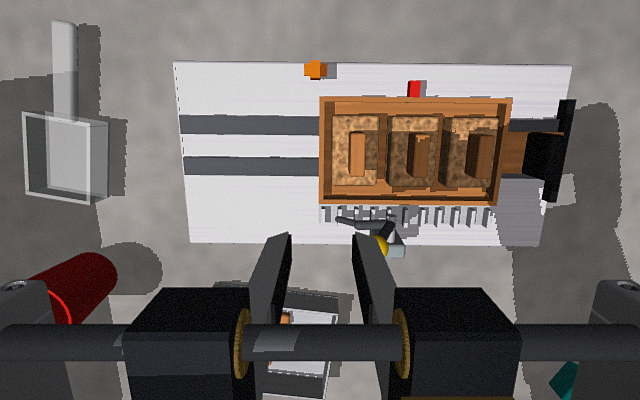

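View pics/w13c.png

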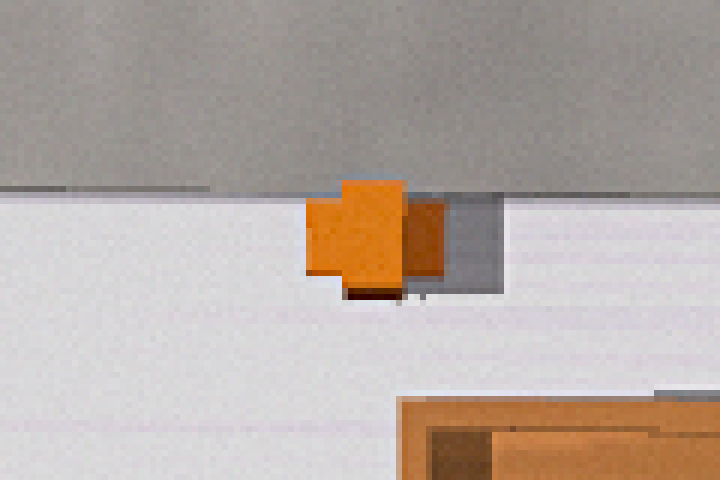

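```bash
python3 -m creep '[{"tx":-0.05,"ty":0.0,"tz":0.2,"turn":0.0,"fingers":34},{"tx":-0.1,"ty":0.0,"tz":0.45,"turn":0.0,"fingers":34},{"tx":-0.155,"ty":0.0,"tz":0.7,"turn":0.0,"fingers":34},{"tx":-0.155,"ty":0.0,"tz":0.9,"turn":0.0,"fingers":34},{"tx":-0.155,"ty":0.0,"tz":1.0,"turn":0.0,"fingers":34},{"tx":-0.155,"ty":0.1,"tz":1.0,"turn":0.0,"fingers":34},{"tx":-0.155,"ty":0.1,"tz":1.0,"turn":0.0,"fingers":34}]' && python3 - <<'E'
from h import *
c=wcam(); W=cloud(c); rect(W,'grip',600,700,-80,-30,66,80)
go(641.5,-57.5,45)
E
```

```text
clock: 35.25
eef_pos: [640.9, -40.7, 198.3]
eef_rot: [-1.574, 0.0, -3.141]
wrist_force: [-0.3, 0.6, -0.7]
finger_gap: 34.3
grip [641. -58.] [43. 14.] 0.4 z 75.0 n 730
pos [641.4 -39.9 199.8] yaw -179.9 rows tx ty tz turn [0.0013 0.7735 0.0904] 0.0006 force [-0.9  0.8  0.1] gap 33.9 t 35.3
```

```bash
python3 -m creep '[{"tx":0.0,"ty":0.1,"tz":0.09,"turn":0.0,"fingers":34},{"tx":0.0,"ty":0.3,"tz":0.09,"turn":0.0,"fingers":34},{"tx":0.0,"ty":0.5,"tz":0.09,"turn":0.0,"fingers":34},{"tx":0.0,"ty":0.62,"tz":0.09,"turn":0.0,"fingers":34},{"tx":0.0,"ty":0.72,"tz":0.09,"turn":0.0,"fingers":34},{"tx":0.0,"ty":0.77,"tz":0.09,"turn":0.0,"fingers":34},{"tx":0.0,"ty":0.77,"tz":0.09,"turn":0.0,"fingers":34},{"tx":0.0,"ty":0.77,"tz":0.09,"turn":0.0,"fingers":5},{"tx":0.0,"ty":0.77,"tz":0.09,"turn":0.0,"fingers":5},{"tx":0.0,"ty":0.77,"tz":0.09,"turn":0.0,"fingers":5},{"tx":0.0,"ty":0.77,"tz":0.09,"turn":0.0,"fingers":5}]' 12 && python3 - <<'E'
from h import *
c=wcam(); colblobs(c,{'red':41},['red'])
go(641.5,41.3,45)
E
```

```text
clock: 36.4
eef_pos: [642.3, -57.5, 46.9]
eef_rot: [-1.574, 0.004, -3.14]
wrist_force: [-1.2, -0.1, 6.2]
finger_gap: 14.2
red [ 81.3 133.6] 554 ray [704.4  70.5  41. ] depth [704.3  70.1  41.5] lo [697.  66.  40.] hi [711.  75.  43.]
pos [642.3 -57.5  46.9] yaw -179.9 rows tx ty tz turn [ 0.0031  0.0107 -0.494 ] 0.0006 force [-1.1  0.7  6.7] gap 14.0 t 36.5
```

```bash
python3 -m creep '[{"tx":0.0,"ty":0.0,"tz":-0.02,"turn":0.0,"fingers":5},{"tx":0.0,"ty":0.0,"tz":-0.05,"turn":0.0,"fingers":5},{"tx":0.0,"ty":0.0,"tz":-0.08,"turn":0.0,"fingers":5},{"tx":0.0,"ty":0.0,"tz":-0.11,"turn":0.0,"fingers":5},{"tx":0.0,"ty":0.0,"tz":-0.14,"turn":0.0,"fingers":5},{"tx":0.0,"ty":0.0,"tz":-0.17,"turn":0.0,"fingers":5},{"tx":0.0,"ty":0.0,"tz":-0.2,"turn":0.0,"fingers":5},{"tx":0.0,"ty":0.0,"tz":-0.23,"turn":0.0,"fingers":5},{"tx":0.0,"ty":0.0,"tz":-0.26,"turn":0.0,"fingers":5},{"tx":0.0,"ty":0.0,"tz":-0.29,"turn":0.0,"fingers":5},{"tx":0.0,"ty":0.0,"tz":-0.32,"turn":0.0,"fingers":5},{"tx":0.0,"ty":0.0,"tz":-0.35,"turn":0.0,"fingers":5},{"tx":0.0,"ty":0.0,"tz":-0.38,"turn":0.0,"fingers":5},{"tx":0.0,"ty":0.0,"tz":-0.41,"turn":0.0,"fingers":5},{"tx":0.0,"ty":0.0,"tz":-0.43,"turn":0.0,"fingers":5},{"tx":0.0,"ty":0.0,"tz":-0.45,"turn":0.0,"fingers":5},{"tx":0.0,"ty":0.0,"tz":-0.465,"turn":0.0,"fingers":5},{"tx":0.0,"ty":0.0,"tz":-0.475,"turn":0.0,"fingers":5},{"tx":0.0,"ty":0.0,"tz":-0.475,"turn":0.0,"fingers":5},{"tx":0.0,"ty":0.0,"tz":-0.475,"turn":0.0,"fingers":5}]' && python3 - <<'E'
from h import *
c=wcam(); save('w14',c['frame']); colblobs(c,{'red':41,'orange':48},['red','orange']); W=cloud(c)
rect(W,'mtop',714,735,150,195,44,54)
go(641.5,41.3,45)
c=optics.camera('scene'); save('s14',cv2.resize(c['frame'][155:325,180:460],None,fx=2.8,fy=2.8)); colblobs(c,{'red':41,'orange':48,'yellow':127},['red','orange','yellow'])
E
```

```text
clock: 38.45
eef_pos: [642.7, 38.4, 47.0]
eef_rot: [-1.574, 0.005, -3.139]
wrist_force: [8.8, 1.1, -7.2]
finger_gap: 13.5
red [ 81.7 133.4] 553 ray [704.9 166.4  41. ] depth [705.1 166.1  41.4] lo [698. 162.  40.] hi [712. 171.  42.]
mtop [722. 169.] [16. 12.] 0.2 z 47.0 n 835
pos [642.7  38.4  47. ] yaw -179.9 rows tx ty tz turn [ 0.0062  0.0099 -0.0144] 0.0007 force [ 9.   0.8 -6.7] gap 14.3 t 38.5
red [486.3 248.7] 259 ray [406.8 436.3  41. ] depth [456.9 437.9  83.7] lo [448. 422.  57.] hi [514. 485.  96.]
yellow [341.6 217.9] 54 ray [577.5 128.8 127. ] depth [578.2 128.1 126.6] lo [569. 121. 120.] hi [583. 136. 133.]
```

View pics/w14.png

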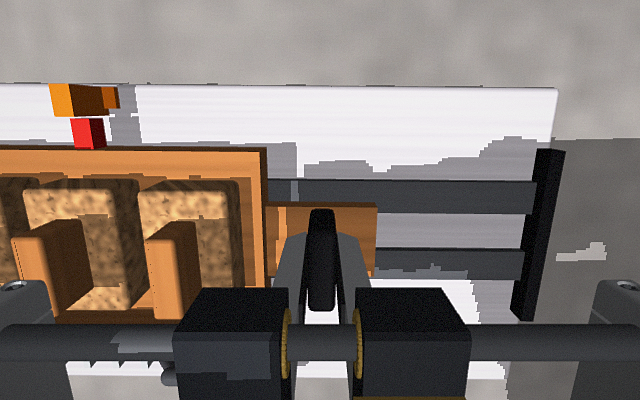

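View pics/s14.png

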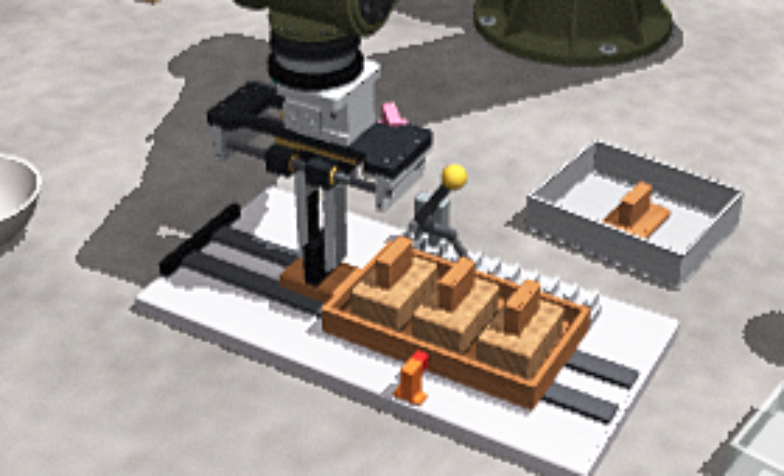

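The pointer is at y≈166.2 and the marker at y≈169. I'll push about 3 mm more, then release and lift away.

```bash
python3 -m creep '[{"tx":0.0,"ty":0.0,"tz":-0.008,"turn":0.0,"fingers":5},{"tx":0.0,"ty":0.0,"tz":-0.014,"turn":0.0,"fingers":5},{"tx":0.0,"ty":0.0,"tz":-0.015,"turn":0.0,"fingers":5},{"tx":0.0,"ty":0.0,"tz":-0.015,"turn":0.0,"fingers":5},{"tx":0.0,"ty":0.0,"tz":-0.015,"turn":0.0,"fingers":34},{"tx":0.0,"ty":0.0,"tz":-0.015,"turn":0.0,"fingers":34},{"tx":0.0,"ty":0.0,"tz":-0.015,"turn":0.0,"fingers":34},{"tx":0.0,"ty":0.0,"tz":-0.015,"turn":0.0,"fingers":34},{"tx":0.0,"ty":-0.2,"tz":-0.015,"turn":0.0,"fingers":34},{"tx":0.0,"ty":-0.4,"tz":-0.015,"turn":0.0,"fingers":34},{"tx":0.0,"ty":-0.6,"tz":-0.015,"turn":0.0,"fingers":34},{"tx":0.0,"ty":-0.8,"tz":-0.015,"turn":0.0,"fingers":34},{"tx":0.0,"ty":-0.8,"tz":-0.4,"turn":0.0,"fingers":34},{"tx":0.0,"ty":-0.8,"tz":-0.6,"turn":0.0,"fingers":34},{"tx":0.0,"ty":-0.8,"tz":-0.6,"turn":0.0,"fingers":34},{"tx":0.0,"ty":-0.8,"tz":-0.6,"turn":0.0,"fingers":34}]' && python3 - <<'E'
from h import *
c=wcam(); save('w15',c['frame']); colblobs(c,{'red':41,'orange':48,'yellow':122}); W=cloud(c)
rect(W,'mtop',714,735,150,195,44,54)
rect(W,'grip',600,700,0,80,66,80)
for y in (112,170,228): rect(W,'fin',605,690,y-25,y+25,80,97); rect(W,'blk',605,690,y-28,y+28,52,67)
go(641.5,41.3,45)
c=optics.camera('scene'); save('s15',c['frame']); colblobs(c,{'yellow':122},['yellow'])
E
```

```text
clock: 40.15
eef_pos: [641.2, 160.1, 207.1]
eef_rot: [-1.574, 0.005, -3.136]
wrist_force: [-0.7, 0.2, -0.2]
finger_gap: 34.1
yellow [355.6 288.8] 40 ray [567.1 130.8 122. ] depth [571.1 131.9 128.3] lo [565. 130. 126.] hi [579. 133. 137.]
red [313. 120.] 136 ray [704.9 169.5  41. ] depth [705.  169.4  41.3] lo [698. 166.  40.] hi [712. 173.  43.]
orange [310.6 101.5] 140 ray [722.3 171.5  48. ] depth [721.9 171.2  47. ] lo [716. 165.  21.] hi [729. 179.  49.]
mtop [722. 169.] [16. 10.] 0.1 z 47.0 n 196
grip [642.  42.] [15. 43.] 89.7 z 75.0 n 783
fin [644. 113.] [40. 14.] 1.1 z 87.0 n 706
blk [643. 113.] [71. 46.] 0.3 z 59.0 n 2475
fin [644. 171.] [13. 40.] 89.9 z 87.0 n 666
blk [645. 171.] [69. 46.] 0.3 z 59.0 n 2526
fin [646. 229.] [39. 14.] 0.1 z 87.0 n 727
blk [646. 229.] [69. 46.] 0.5 z 59.0 n 2423
pos [641.4 158.3 207.1] yaw -179.8 rows tx ty tz turn [0.0058 0.8085 0.5876] 0.0012 force [-0.1 -0.  -0.6] gap 33.8 t 40.2
yellow [340.5 216.9] 56 ray [567.8 121.1 122. ] depth [577.8 126.  129. ] lo [570. 117. 121.] hi [582. 132. 136.]
```

View pics/w15.png

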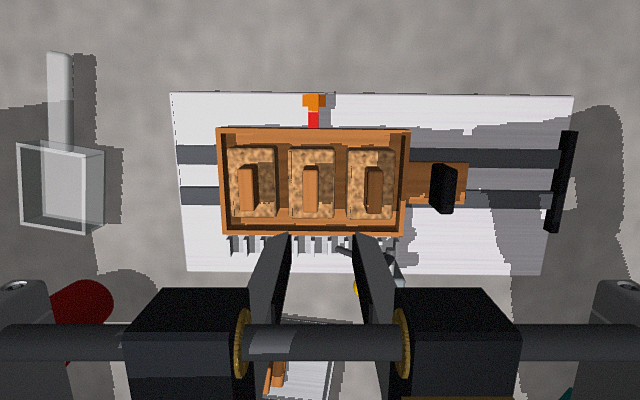

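View pics/s15.png

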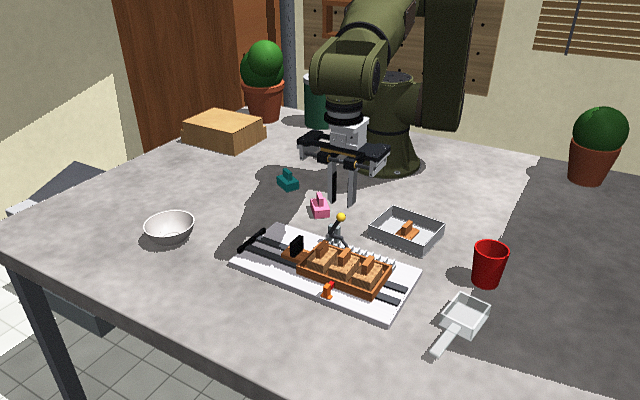

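The red pointer (313,120) lies right under the orange marker (314,100). Measured, pointer y is 169.4 and marker y is 169. All three cakes are upright in the tray, the holder is in the tub, the pawl is down and the gripper is clear.

```bash
python3 -c "
from h import *
print(manip.sign_off())"
```

```text
the job is handed in; nothing more can be done
None
```

The job is done and handed in at about 40 s of the 200 s allowed. No verdict came back, so the results below are from my own last checks.

I flipped the pawl over, slid the tray in to its stop and moved the holder into the tub. Then I set the three tan cakes side by side in the tray, flipped the pawl back down and pushed the tray out to the marker.

- **Tray:** the pointer is at y 169.4 mm and the marker at about 169 mm, so it is well within the 7 mm allowed.
- **Cakes:** all three stand flat. Their block tops measured about 59 mm high and their fins about 87 mm, 58 mm apart and inside the rim.
- **Pawl:** the knob leans to the out side, so the pawl is down. Its y read between 121 and 132 mm across views because it was partly hidden, but every one of these is on the down side.
- **Holder and bystanders:** the holder lies in the middle of the tub. By eye, the bowl, cup and scoop have not moved.
- **Gripper:** it is open and clear of everything.

No check failed.

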